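# Clear the slide box and hold the lamp housing's flap at the pointer

## Task

Take the blue slide box off the flap of the white lamp housing, keep it upright and set it down gently (no dropping) flat inside the steel tray, and only then lift the grey flap by its green disc grip until the flap is in line with the red angle pointer on the housing's side. Finish while still holding the flap there with the gripper, motionless: it falls shut if let go. Do not shift the red pointer or disturb the other things on the bench.

Things in the scene. Friction and masses are not known exactly. Their poses are not given: they have to be found in the camera images.
- slidebox_center (a point): blue plastic slide box with a white seam line and a paper label on top, 90 (own x) x 44 (own y) x 36 mm high, 0.14 kg or so, loose, lying flat on the closed flap at the start. Point at its centre, 18 mm above its underside; z up, x along its length.
- slidebox: the same slide box; origin at the centre of its underside.
- tray_in (a point): open stainless steel tray, fixed, 160 (own x) x 140 (own y) mm outside, rim 16 mm above the bench, walls 4 mm thick. Point at the centre of its inner floor, about 4 mm above the bench. It stands to the left or the right of the housing.
- housing: fixed white lamp housing, 220 (x) x 240 (y) x 110 mm high, cooling fins at the back, the flap as its top; origin at the centre of its underside, 105 mm in front of the hinge line.
- flap (a joint): angle of the grey flap about its hinge, rad: 0 closed (level), grows as the front edge goes up, stop at 1.35. The hinge is free, with little friction; the flap weighs about 0.35 kg and falls shut when let go.
- flap_grip (a point): centre of the flap's grip: a green disc standing on edge, 32 mm in diameter, 16 mm thick, flat faces to the flap's +y and -y, to be pinched across the 16 mm; stem below it 12 mm thick. Mid-way across the flap, 190 mm from the hinge line along its -x, 40 mm above its mid-plane (37 mm above its top face). A gripper may keep pointing down: the disc turns between the pads.
- flap_hinge (a point): middle of the hinge line, 115 mm above the bench, at the housing's far edge; axes turn with the flap: y along the hinge line, -x towards the front edge (robot's side), z normal to the flap. Grey flap 212 (x) x 240 (y) x 6 mm, mid-plane through the hinge line, yellow line on its left (+y) edge. At angle a the grip is 0.190 cos a - 0.040 sin a m in front of it and 0.190 sin a + 0.040 cos a m above.
- pointer (a joint): the marked angle: angle of the red pointer about the same hinge line, rad, measured like the flap's (0 level, growing upwards). Set somewhere between 0.5 and 0.9; stiff, and stays where it is. The flap is in line with it when both joints read the same.
- pointer_tip (a point): free tip of the red pointer, a bar 135 mm long, 10 mm high and 12 mm thick, which turns about the flap's hinge line, centred 11 mm outside the housing's left (+y) side, before a white quarter-round scale; its x axis runs from the tip back to the hinge line. Not to be shifted.
- oil: small amber immersion oil bottle, 30 mm in diameter, 68 mm high, upright; origin at the centre of its underside. Bystander: leave it alone.
- objective: metal microscope objective, 28 mm in diameter, 44 mm high, upright; origin at the centre of its underside. Bystander: leave it alone.
- stainjar: green glass jar with a white cap, 56 mm in diameter, 75 mm high, upright; origin at the centre of its underside. Bystander: leave it alone.
- coverslips: yellow cover glass box, 52 x 52 x 22 mm, upright; origin at the centre of its underside. Bystander: leave it alone.
- tiprack: fixed clear box with an orange tray of white tips, 125 x 85 x 59 mm, on the other side of the housing from the tray; origin at the centre of its underside. Not to be used.
There are look-alikes about, which are no part of the job. Of the things that look like the slidebox, the smallest one is meant.

How it is judged:
By the outcome, as a careful person would: the job done as asked, in the order asked, and still so for the second after the job is handed in, while the arm keeps its last pose, push and grip.
It also fails if it takes over 53 s, if anything falls off the work surface, if the arm or the gripper's body presses on something with over 40 N, if the wrist force passes 120 N, or if a joint passes its speed limit or range.

## Robot

A 6-joint arm with a two-finger parallel gripper is mounted at the origin on the work surface. World frame = base frame: x ahead of the robot, y to its left, z up, the work surface at z = 0. Lengths are in m, angles in rad, forces in N, time in s.
With the tool pointing down it reaches from about 0.35 to 0.975 m from the base axis. Payload 4.9 kg.
Tool frame: the origin (TCP) lies on the centre line of the jaws, within the pads' length; the fingertips stand 11 mm ahead of it and the grasp point (between the pads) lies 8 mm behind it; z points along the fingers, y is the direction in which the jaws open and shut (so a half turn about z gives the same grasp; the last joint's range is limited). The gripper opens to 85 mm and grips with 20 to 120 N. Pads are 22 mm wide; open, the fingers measure 114 mm over their backs; the gripper's body (76 mm by 85 mm) begins 54 mm behind the grasp point. The pads swing forward as they close: fully open they stand 13 mm farther back than shut.
Start: joints at [1.174, 0.053, 1.613, -0, 1.476, -0.119], TCP at [0.171, 0.601, 0.219] pointing down, gripper open.
Joint ranges: [-3.01, 3.01], [-1.01, 2.22], [0.06, 2.58], [-1.02, 4.17], [0.09, 2.62], [-3.14, 3.14]. Speed limits (rad/s): [2.57, 2.57, 3.14, 3.14, 3.14, 3.14].

## Interface

Orientations are given as a rotation vector (axis times angle).
In Python, from station import ctrl gives the robot as it stands.
- The arm moves only by the tool send_rows, never from a script. Its argument "series" is a list of rows, each an object of numbers: "tx", "ty", "tz": the shift along the tool's x, y, z in cm; "wx", "wy", "wz": the turn, a rotation vector about the tool's x, y, z in rad; "jaw": the closure, from 0 (fully open) to 1 (shut). In form: [{"tx": .., "ty": .., "tz": .., "wx": .., "wy": .., "wz": .., "jaw": ..}, ...]. A call has 1 to 5 rows; each row shifts and turns the pose as measured when the row begins, along the tool's axes as they then stand; what a row does not reach is not made up. A row lasts 1/8 s, in which the tool goes at most 62.5 mm and 10.7 degrees, less where a joint would pass 70% of its speed; a pose out of reach is approached as far as the arm can. A call is refused whole if a number of a shift passes 6.25 or a number of a turn 0.188, either way. A call with a gripper value outside its range is refused whole. The fingers move at their own pace and stop on an object; "squeeze" is the grip in N (left out, the last holds). Time passes only in rows, so rows that do not move let the fingers close. It gives the time, the measured TCP pose, the force and the opening at its end, in the units of the state.
- ctrl.get_obs(): the state, without advancing time (a new reading comes with each control period).
- ctrl.get_image(name): name is "scene" or "top"; returns the picture (480x640x3 uint8, red, green, blue); there is no depth.
- ctrl.camera_info(name): a dict with "mtx" (3x3 intrinsics, pixels), "k1" (the pictures are not rectified: a ray, as slopes to the right and down, at radius r is drawn at 1 + k1 r^2 times it, then the intrinsics apply), "R" (3x3) and "t" (3): a world point X has camera coordinates R X + t. Camera axes: x right, y down, z forward; pixel columns grow to the right and rows downward; lengths in m; the calibration is good to about 2 mm. A picture is of the moment at which its call begins. camera_info takes no time and is no camera call.
- ctrl.finish_job(): hands the job in, once; it reports no verdict.
The state is a dict: "t": time; "q": joint angles; "dq": joint speeds; "effort": joint torques, N m; "tool_pos": TCP position; "tool_rot": TCP orientation; "contact_force": force on the tool from outside, world axes, zero at the start; "wrist_torque": the same for the moment, N m; "opening": finger opening in m.
Only numpy, scipy, OpenCV 4.12 (cv2) and the standard library are available. Lean on these libraries where they do the work, as an engineer would, in place of code of your own. Each camera call takes 0.05 s, during which the arm holds its last target.

## Working session

There is one attempt and no reset: what is moved stays moved. The work goes in short steps, Python scripts to look and compute and a tool call to move; the robot and the scene stay as the last step left them, time stands still between calls to the robot, and variables do not carry over. Pictures are saved under pics/ and viewed, and the job is handed in when it is done.

Besides the shell and the picture viewer there is one more tool, called after "Call:" by a JSON object that holds its "op" and its "data", one argument or row to a line. send_rows: Moves the arm, as the interface text tells. Its arguments: {"type":"object","properties":{"series":{"type":"array"},"squeeze":{"type":"number"}},"required":["series"]}

```bash
ls; mkdir -p pics
python3 - <<'E'
from station import ctrl
import cv2,numpy as np
for n in("scene","top"):
    im=ctrl.get_image(n); cv2.imwrite(f"pics/{n}0.png",im[:,:,::-1])
    c=ctrl.camera_info(n); print(n,c)
print(ctrl.get_obs())
E
```

```text
pics
scene {'mtx': array([[561.85703915,   0.        , 314.91389413],
       [  0.        , 561.85703915, 237.90494619],
       [  0.        ,   0.        ,   1.        ]]), 'k1': 0.028465077097515598, 'R': array([[ 0.58675141,  0.80967176,  0.0124266 ],
       [ 0.64834394, -0.4605359 , -0.60626465],
       [-0.48515247,  0.36378335, -0.79516587]]), 't': array([-0.26176848, -0.27075829,  1.62630152])}
top {'mtx': array([[443.37037794,   0.        , 315.55564924],
       [  0.        , 443.37037794, 241.26145488],
       [  0.        ,   0.        ,   1.        ]]), 'k1': 0.03174704688344677, 'R': array([[-2.85390736e-02, -9.99572212e-01, -6.39642941e-03],
       [-9.80066633e-01,  2.92396362e-02, -1.96505567e-01],
       [ 1.96608534e-01,  6.60840175e-04, -9.80481845e-01]]), 't': array([-0.00508706,  0.53347721,  0.89176681])}
{'t': 0.1, 'q': array([ 1.17397246e+00,  5.33038894e-02,  1.61417519e+00,  1.05063783e-05,
        1.47598851e+00, -1.18985044e-01]), 'dq': array([ 0.0002485 , -0.00232033, -0.00337341, -0.00132439,  0.00048519,
       -0.00119477]), 'effort': array([-1.88955996e-04, -3.94905603e+01, -3.71363497e+01, -1.10924939e-04,
        3.93683498e-03,  1.51308274e-05]), 'tool_pos': array([0.17118136, 0.60048609, 0.21776684]), 'tool_rot': array([-4.34959584e-01, -3.11084209e+00,  2.84310200e-03]), 'contact_force': array([-0.71173359,  0.6018566 , -0.82276336]), 'wrist_torque': array([-0.01290359,  0.00260699, -0.03145406]), 'opening': 0.08579170779428948}
```

View pics/scene0.png

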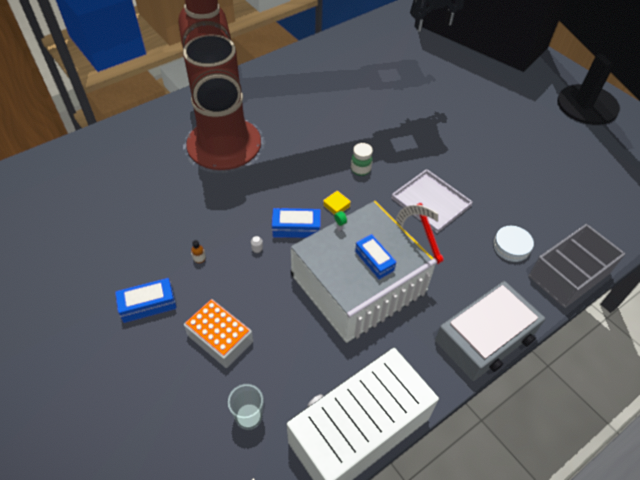

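View pics/top0.png

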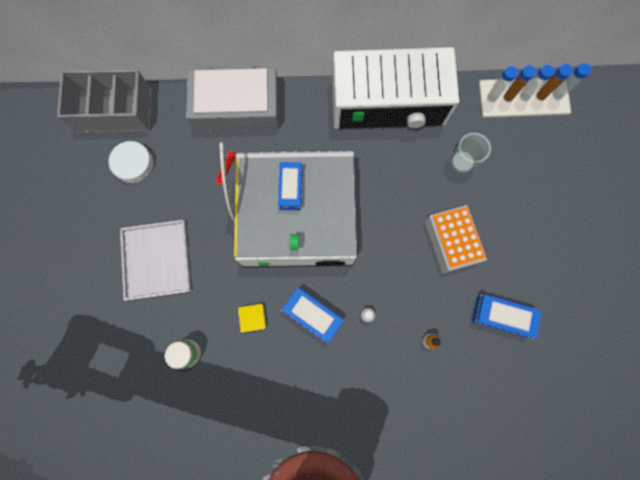

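The top view has three blue boxes that could be the slide box: (290,187) on the flap, (313,315) on the bench and (508,315) on the bench. The first looks smallest and is the one lying on the flap. Next I check it in a crop and measure.

```bash
cat > h.py <<'E'
import numpy as np, cv2
from station import ctrl
C={n:ctrl.camera_info(n) for n in("scene","top")}
def ray(n,uv):
    c=C[n]; uv=np.atleast_2d(np.asarray(uv,float)); K=c["mtx"]
    d=np.array([c["k1"],0,0,0,0.])
    p=cv2.undistortPoints(uv.reshape(-1,1,2),K,d).reshape(-1,2)
    D=np.c_[p,np.ones(len(p))]@c["R"]; o=-c["R"].T@c["t"]
    return o,D/np.linalg.norm(D,axis=1)[:,None]
def plane(n,uv,z):
    o,D=ray(n,uv); return o+D*((z-o[2])/D[:,2])[:,None]
def pplane(n,uv,p0,nn):
    o,D=ray(n,uv); return o+D*(((p0-o)@nn)/(D@nn))[:,None]
def proj(n,X):
    c=C[n]; r,_=cv2.Rodrigues(c["R"])
    return cv2.projectPoints(np.atleast_2d(np.asarray(X,float)).reshape(-1,1,3),r,c["t"],c["mtx"],np.array([c["k1"],0,0,0,0.]))[0].reshape(-1,2)
def tri(uv1,uv2,n1="scene",n2="top"):
    A=[];b=[]
    for n,uv in((n1,uv1),(n2,uv2)):
        o,D=ray(n,uv); P=np.eye(3)-np.outer(D[0],D[0]); A.append(P); b.append(P@o)
    x,res,*_=np.linalg.lstsq(np.vstack(A),np.hstack(b),rcond=None); return x,np.sqrt(res)
def mask(im,lo,hi):
    return cv2.inRange(cv2.cvtColor(im,cv2.COLOR_RGB2HSV),lo,hi)
BLUE=((105,120,60),(125,255,255)); GREEN=((50,120,50),(80,255,255)); RED1=((0,190,120),(6,255,255)); YEL=((22,130,110),(32,255,255))
def blobs(m,amin=15):
    cs,_=cv2.findContours(m,cv2.RETR_EXTERNAL,cv2.CHAIN_APPROX_NONE)
    return [c for c in cs if cv2.contourArea(c)>=amin]
def crop(im,x,y,w,h,s,fn):
    cv2.imwrite(fn,cv2.resize(im[y:y+h,x:x+w,::-1],None,fx=s,fy=s,interpolation=cv2.INTER_CUBIC))
E
python3 - <<'E'
from h import *
np.set_printoptions(precision=4,suppress=True)
for n in("scene","top"):
    im=cv2.imread(f"pics/{n}0.png")[:,:,::-1]
    for nm,r in(("blue",BLUE),("green",GREEN),("red",RED1),("yel",YEL)):
        for c in blobs(mask(im,*r)):
            rr=cv2.minAreaRect(c); print(n,nm,np.round(rr[0],1),np.round(rr[1],1),round(rr[2],1),cv2.contourArea(c))
im=cv2.imread("pics/top0.png")[:,:,::-1]
crop(im,200,130,180,150,4.4,"pics/c_top0.png")
im=cv2.imread("pics/scene0.png")[:,:,::-1]
crop(im,280,170,200,150,4,"pics/c_scene0.png")
E
```

```text
scene blue [144.6 300. ] [33.3 58.5] 75.4 1805.5
scene blue [375.  255.7] [45.6 24.8] 49.4 983.0
scene blue [295.5 222.5] [29. 49.] 90.0 1275.5
scene blue [300.3  25.5] [24.8 39. ] 68.5 656.5
scene blue [358.5  14.5] [29. 73.] 90.0 1069.5
scene blue [102.7  26.2] [80.4 70.7] 70.6 4259.0
scene green [340.4 217.8] [12.5 10.7] 63.4 109.0
scene red [431.  238.3] [48.8  6. ] 68.5 190.5
scene yel [403.  229.5] [81.3  2.1] 45.0 82.5
scene yel [336.5 202.5] [22.6 21.2] 45.0 367.0
top blue [506.9 315.7] [68.4 31.2] 15.6 1933.5
top blue [312.5 314.7] [58.6 29.9] 35.5 1655.0
top blue [289.5 185.5] [47. 23.] 90.0 1012.0
top blue [509.8  73.2] [12.7 16.3] 45.0 161.5
top blue [527.5  72.5] [12.7 17. ] 45.0 167.0
top blue [564.5  71. ] [15.  53.2] 88.4 528.5
top green [263.  263.5] [3. 8.] 90.0 21.0
top green [294.  241.5] [15.  8.] 90.0 103.5
top green [358. 116.] [10. 12.] 90.0 104.5
top red [218.5 178. ] [8. 3.] 90.0 17.5
top red [229.  160.1] [ 5.6 18. ] 20.6 58.5
top yel [251.6 317.6] [25.9 25.8] 82.9 609.0
top yel [235.8 207. ] [ 2.5 96. ] 1.3 124.0
```

```bash
ls pics
```

```text
c_scene0.png
c_top0.png
scene0.png
top0.png
```

View pics/c_top0.png

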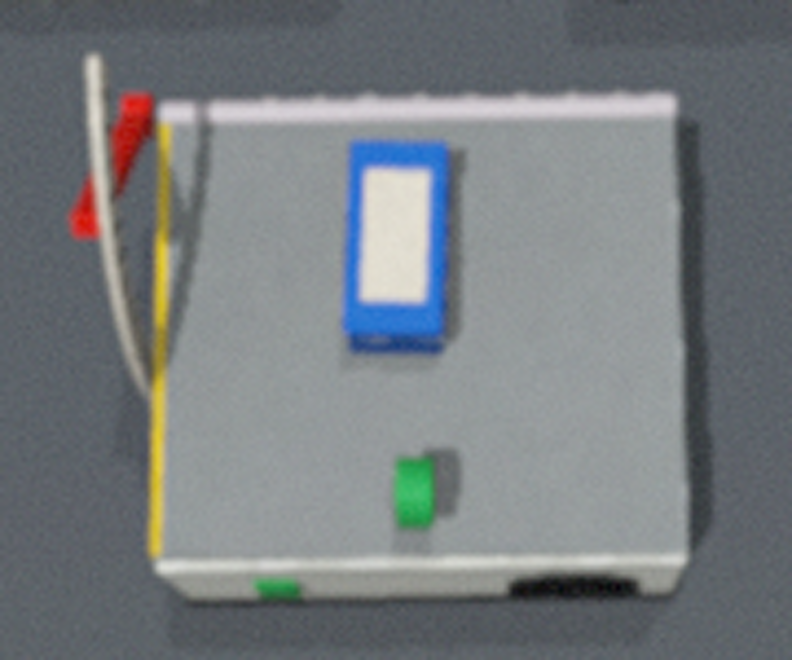

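View pics/c_scene0.png

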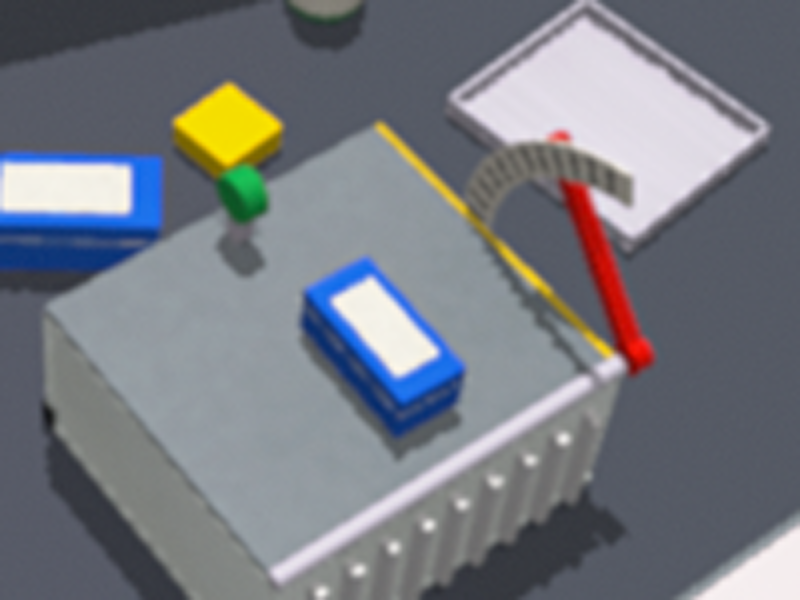

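The crop shows the blue box on the flap, with its label, at crop (396,238). Its yaw is nearly aligned with the housing, with the grip in front of it and the red pointer behind the scale arc. It is the smallest of the three, so I choose it and compute poses.

Run:
```python
from h import *
np.set_printoptions(precision=4,suppress=True)
cr=lambda p:np.array(p)/4.4+[200,130]
cs=lambda p:np.array(p)/4+[280,170]
off=0
F=cr([(153,556),(163,122),(678,118),(686,556)]); P=plane("top",F,.118); print("flap top:\n",P)
Fs=cs([(380,122),(612,357),(275,580),(46,312)]); print("flap scene FL,RL,RR,FR\n",plane("scene",Fs,.118))
B=cr([(352,143),(446,143),(441,332),(345,332)]); P=plane("top",B,.154); print("box top\n",P,P.mean(0)); 
Bs=cs([(303,295),(370,258),(465,371),(398,406)]); P=plane("scene",Bs,.154); print("box scene\n",P,P.mean(0))
print("grip tri",tri([[340.4,217.8]],[[294,240]]), plane("top",[[294,241.5]],.155))
im=cv2.imread("pics/top0.png")[:,:,::-1]
# box hulls by blobs size
for z,(x,y) in ((.154,(289,185)),(.05,(313,315)),(.05,(507,316))):
    m=mask(im,*BLUE)
    for c in blobs(m,500):
        if cv2.pointPolygonTest(c,(x,y),False)>=0:
            q=plane("top",cv2.boxPoints(cv2.minAreaRect(c)),z); print(z,np.linalg.norm(q[0]-q[1]),np.linalg.norm(q[1]-q[2]))
crop(im,100,200,120,120,5,"pics/c_tray.png")
im=cv2.imread("pics/scene0.png")[:,:,::-1]
crop(im,380,180,90,90,6.5,"pics/c_ptr.png")
```

```text
flap top:
 [[ 0.4945  0.1391  0.118 ]
 [ 0.7     0.1357  0.118 ]
 [ 0.6946 -0.1049  0.118 ]
 [ 0.4874 -0.0991  0.118 ]]
flap scene FL,RL,RR,FR
 [[ 0.4914  0.1431  0.118 ]
 [ 0.6985  0.1377  0.118 ]
 [ 0.701  -0.1006  0.118 ]
 [ 0.492  -0.0997  0.118 ]]
box top
 [[0.6728 0.0447 0.154 ]
 [0.6716 0.0027 0.154 ]
 [0.5841 0.0068 0.154 ]
 [0.5854 0.0489 0.154 ]] [0.6285 0.0258 0.154 ]
box scene
 [[0.5856 0.0062 0.154 ]
 [0.5871 0.0521 0.154 ]
 [0.6749 0.045  0.154 ]
 [0.6714 0.0016 0.154 ]] [0.6298 0.0262 0.154 ]
grip tri (array([0.5143, 0.0191, 0.163 ]), array([0.0009])) [[0.5134 0.0202 0.155 ]]
0.154 0.04525300108414945 0.09562960862751337
0.05 0.06160003517509688 0.12126175743274621
0.05 0.06497876418600043 0.1358154004045397
```

View pics/c_tray.png

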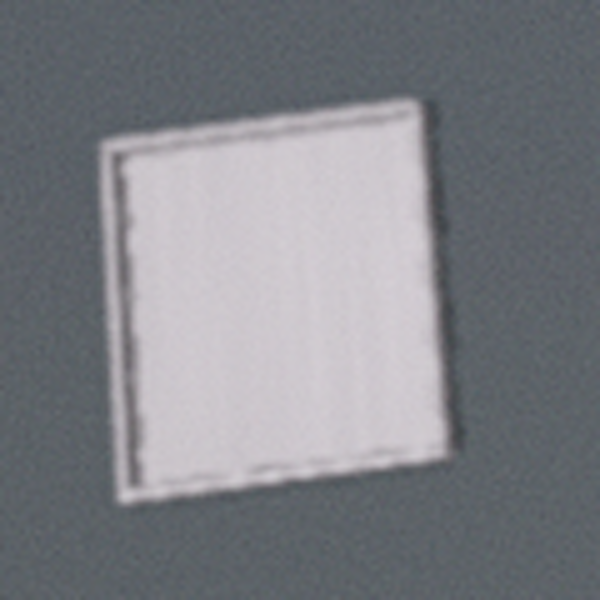

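View pics/c_ptr.png

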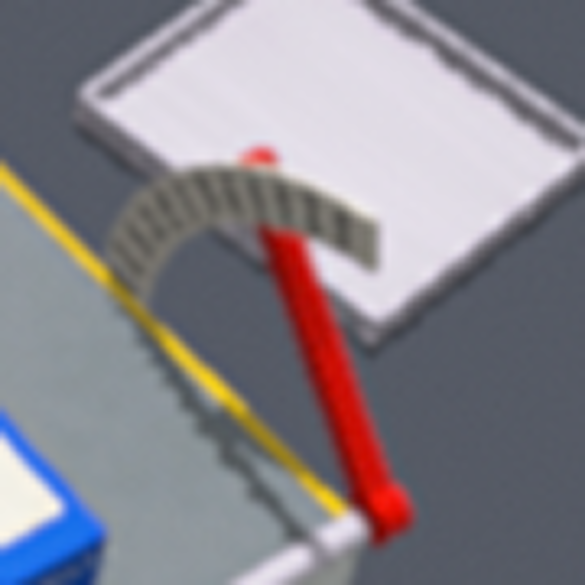

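Tray rim corners are at tray crop (100,143), (420,100), (450,455) and (122,500). In the pointer crop, the pointer runs from a pivot at about (385,510) to a tip at about (262,155), partly hidden by the scale.

```bash
cat > ptr.py <<'E'
from h import *
H=np.array([.7005,.0190,.115]); 
def line_angle(n,pts,yaw,H,yl):
    ex=np.array([np.cos(yaw),np.sin(yaw),0]); ey=np.array([-np.sin(yaw),np.cos(yaw),0])
    Q=pplane(n,pts,H+ey*yl,ey)-H
    return -Q@ex, Q[:,2]      # front distance, height above hinge
def redpix(n,im,roi):
    hsv=cv2.cvtColor(im,cv2.COLOR_RGB2HSV)
    m=(((hsv[...,0]<8)|(hsv[...,0]>172))&(hsv[...,1]>150)&(hsv[...,2]>60)).astype(np.uint8)
    x,y,w,h=roi; k=np.zeros_like(m); k[y:y+h,x:x+w]=m[y:y+h,x:x+w]
    v,u=np.nonzero(k); return np.c_[u,v].astype(float)
E
python3 - <<'E'
from ptr import *
np.set_printoptions(precision=4,suppress=True)
T=np.array([(100,143),(420,100),(450,455),(122,500)])/5+[100,200]
P=plane("top",T,.016); print(P,P.mean(0)); print(np.linalg.norm(P-np.roll(P,-1,0),axis=1))
Ts=np.array([(78,95),(585,150),(375,330)])/6.5+[380,180]; print(plane("scene",Ts,.016))
for n,roi in(("scene",(400,190,60,80)),("top",(200,140,36,60))):
    im=cv2.imread(f"pics/{n}0.png")[:,:,::-1]
    p=redpix(n,im,roi); print(n,len(p),p.min(0),p.max(0))
    for yaw in(-.02,0,.0):
        s,z=line_angle(n,p,yaw,H,.131)
        k=(s>.02)&(s<.125)
        # total least squares on orthogonal direction
        d=np.c_[s[k],z[k]]; l=cv2.fitLine(d.astype(np.float32),cv2.DIST_L2,0,1e-4,1e-4).ravel()
        print(yaw,"n",k.sum(),"angle fit",np.arctan2(l[1],l[0]),"through pivot",np.arctan2(d.mean(0)[1],d.mean(0)[0]),"offset at s=0",l[3]-l[2]*l[1]/l[0], "max r",np.hypot(s,z).max())
    print(proj(n,H+[0,.131,0]))
E
```

```text
[[0.5821 0.4127 0.016 ]
 [0.5977 0.2719 0.016 ]
 [0.4388 0.2542 0.016 ]
 [0.424  0.394  0.016 ]] [0.5107 0.3332 0.016 ]
[0.1417 0.1599 0.1406 0.1593]
[[0.4386 0.2583 0.016 ]
 [0.5799 0.4062 0.016 ]
 [0.5985 0.2727 0.016 ]]
scene 307 [420. 203.] [442. 262.]
-0.02 n 204 angle fit 0.87512624 through pivot 0.8270227130516401 offset at s=0 -0.0051395856 max r 0.13685939958226256
0 n 192 angle fit 0.900885 through pivot 0.8742352184995414 offset at s=0 -0.0029862449 max r 0.13627132341401363
0.0 n 192 angle fit 0.900885 through pivot 0.8742352184995414 offset at s=0 -0.0029862449 max r 0.13627132341401363
[[437.4439 257.9892]]
top 154 [216. 152.] [234. 183.]
-0.02 n 78 angle fit 0.92496437 through pivot 0.8529536688327866 offset at s=0 -0.010786034 max r 0.1473047503184235
0 n 74 angle fit 0.9478041 through pivot 0.8941224753565131 offset at s=0 -0.008921638 max r 0.15342928031766853
0.0 n 74 angle fit 0.9478041 through pivot 0.8941224753565131 offset at s=0 -0.008921638 max r 0.15342928031766853
[[230.3717 158.2481]]
```

The tray centre is at about (0.511, 0.333) with yaw about +0.11. The pointer angle is roughly 0.83–0.90, to be refined later. Now I plan moves.

```bash
cat > go.py <<'E'
import sys
from h import *
from scipy.spatial.transform import Rotation as R
def delta(x,y,z,yaw,pitch=0):
    "yaw: direction of box x axis; tool down, tool y along +-(−sin,cos), tool x along −(cos,sin)"
    o=ctrl.get_obs(); R0=R.from_rotvec(o["tool_rot"])
    ex=np.array([np.cos(yaw),np.sin(yaw),0]); ey=np.array([-np.sin(yaw),np.cos(yaw),0])
    M=R.from_matrix(np.c_[-ex,ey,[0,0,-1]])
    d=R0.inv().apply(np.array([x,y,z])-o["tool_pos"])*100
    w=(R0.inv()*M).as_rotvec()
    f=np.linalg.norm
    print("t",round(o["t"],3),"pos",np.round(o["tool_pos"],4),"open",round(o["opening"],4),"F",np.round(o["contact_force"],1),"j6",round(o["q"][5],2))
    print("shift cm",np.round(d,2),"turn",np.round(w,3))
if __name__=="__main__": delta(*map(float,sys.argv[1:]))
E
python3 go.py .629 .026 .29 -.055
```

```text
t 0.1 pos [0.1712 0.6005 0.2178] open 0.0858 F [-0.7  0.6 -0.8] j6 -0.12
shift cm [-59.78 -42.7   -7.16] turn [-0.002 -0.    -0.223]
```

Call:
{"op": "send_rows", "data": {
  "series": [
    {"tx": -3, "ty": -2, "tz": -1.5, "wz": -0.045, "jaw": 0},
    {"tx": -4, "ty": -3, "tz": -1.5, "wz": -0.045, "jaw": 0},
    {"tx": -4, "ty": -3, "tz": -1.5, "wz": -0.045, "jaw": 0},
    {"tx": -4, "ty": -3, "tz": -1.5, "wz": -0.045, "jaw": 0},
    {"tx": -4, "ty": -3, "tz": -1.5, "wz": -0.045, "jaw": 0}
  ]
}}

```text
invalid input at $.series[0]: expected keys tx, ty, tz, wx, wy, wz, jaw
```

```bash
python3 go.py .629 .026 .29 -.055
```

```text
t 0.1 pos [0.1712 0.6005 0.2178] open 0.0858 F [-0.7  0.6 -0.8] j6 -0.12
shift cm [-59.78 -42.7   -7.16] turn [-0.002 -0.    -0.223]
```

Call:
{"op": "send_rows", "data": {
  "series": [
    {"tx": -3, "ty": -2, "tz": -1.5, "wx": 0, "wy": 0, "wz": -0.045, "jaw": 0},
    {"tx": -4, "ty": -3, "tz": -1.5, "wx": 0, "wy": 0, "wz": -0.045, "jaw": 0},
    {"tx": -4, "ty": -3, "tz": -1.5, "wx": 0, "wy": 0, "wz": -0.045, "jaw": 0},
    {"tx": -4, "ty": -3, "tz": -1.5, "wx": 0, "wy": 0, "wz": -0.045, "jaw": 0},
    {"tx": -4, "ty": -3, "tz": -1.5, "wx": 0, "wy": 0, "wz": -0.045, "jaw": 0}
  ]
}}

```text
t: 0.72
tool_pos: [0.3339, 0.4247, 0.2897]
tool_rot: [-0.06, -3.136, 0.015]
contact_force: [0.3, 0.2, -0.1]
opening: 0.085
```

```bash
python3 go.py .629 .026 .29 -.055
```

```text
t 0.725 pos [0.3339 0.4247 0.2897] open 0.085 F [ 0.3  0.2 -0.1] j6 -0.76
shift cm [-31.02 -38.71   0.18] turn [-0.009 -0.005  0.017]
```

Call:
{"op": "send_rows", "data": {
  "series": [
    {"tx": -5, "ty": -6, "tz": 0, "wx": 0, "wy": 0, "wz": 0, "jaw": 0},
    {"tx": -5, "ty": -6, "tz": 0, "wx": 0, "wy": 0, "wz": 0, "jaw": 0},
    {"tx": -5, "ty": -6, "tz": 0, "wx": 0, "wy": 0, "wz": 0, "jaw": 0},
    {"tx": -5, "ty": -6, "tz": 0, "wx": 0, "wy": 0, "wz": 0, "jaw": 0},
    {"tx": -4, "ty": -5, "tz": 0, "wx": 0, "wy": 0, "wz": 0, "jaw": 0.2}
  ]
}}

```text
t: 1.35
tool_pos: [0.5233, 0.1757, 0.2907]
tool_rot: [-0.057, -3.137, 0.012]
contact_force: [0.8, 0.2, -0.9]
opening: 0.0699
```

```bash
python3 go.py .629 .026 .29 -.055
```

```text
t 1.35 pos [0.5233 0.1757 0.2907] open 0.0699 F [ 0.8  0.2 -0.9] j6 -1.34
shift cm [-11.11 -14.57   0.14] turn [-0.008 -0.004  0.019]
```

Call:
{"op": "send_rows", "data": {
  "series": [
    {"tx": -4, "ty": -5, "tz": 0, "wx": 0, "wy": 0, "wz": 0.01, "jaw": 0.15},
    {"tx": -3.5, "ty": -4.5, "tz": 0, "wx": 0, "wy": 0, "wz": 0.01, "jaw": 0.15},
    {"tx": -2.5, "ty": -3, "tz": 0, "wx": 0, "wy": 0, "wz": 0, "jaw": 0.15},
    {"tx": -1, "ty": -1.5, "tz": 0, "wx": 0, "wy": 0, "wz": 0, "jaw": 0.15}
  ]
}}

```text
t: 1.85
tool_pos: [0.6273, 0.0255, 0.2883]
tool_rot: [-0.096, -3.132, 0.011]
contact_force: [1.1, -0.2, -0.6]
opening: 0.0729
```

```bash
python3 go.py .629 .026 .135 -.055
```

```text
t 1.85 pos [0.6273 0.0255 0.2883] open 0.0729 F [ 1.1 -0.2 -0.6] j6 -1.58
shift cm [-0.28  0.17 15.33] turn [-0.007 -0.008 -0.006]
```

Call:
{"op": "send_rows", "data": {
  "series": [
    {"tx": -0.1, "ty": 0.1, "tz": 4, "wx": -0.007, "wy": -0.008, "wz": -0.006, "jaw": 0.15},
    {"tx": 0, "ty": 0, "tz": 4, "wx": 0, "wy": 0, "wz": 0, "jaw": 0.15},
    {"tx": 0, "ty": 0, "tz": 3, "wx": 0, "wy": 0, "wz": 0, "jaw": 0.15}
  ]
}}

```text
t: 2.22
tool_pos: [0.6298, 0.0264, 0.1789]
tool_rot: [0.087, 3.134, 0.001]
contact_force: [1.4, 0.1, 0.7]
opening: 0.0728
```

```bash
python3 go.py .629 .026 .135 -.055
python3 - <<'E'
from h import *
im=ctrl.get_image("top"); crop(im,200,130,180,150,4.4,"pics/c_top1.png")
im=ctrl.get_image("scene"); crop(im,280,120,200,200,3,"pics/c_scene1.png")
E
```

```text
t 2.225 pos [0.6298 0.0264 0.1789] open 0.0728 F [1.4 0.1 0.7] j6 -1.59
shift cm [ 0.11 -0.05  4.38] turn [ 0.001  0.006 -0.001]
```

View pics/c_scene1.png

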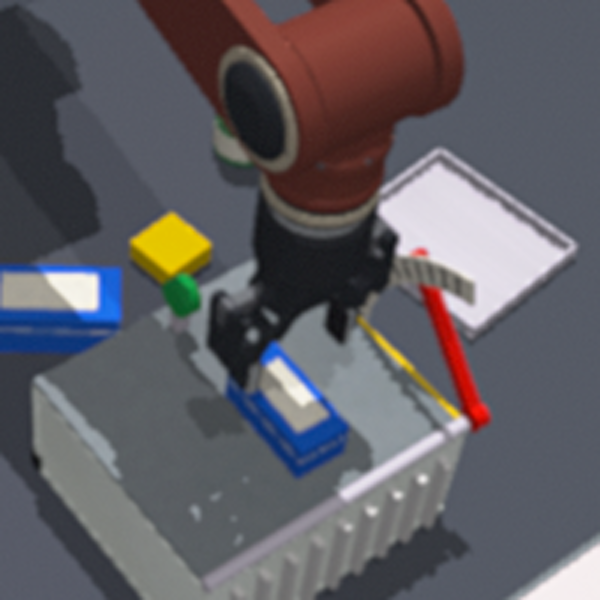

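View pics/c_top1.png

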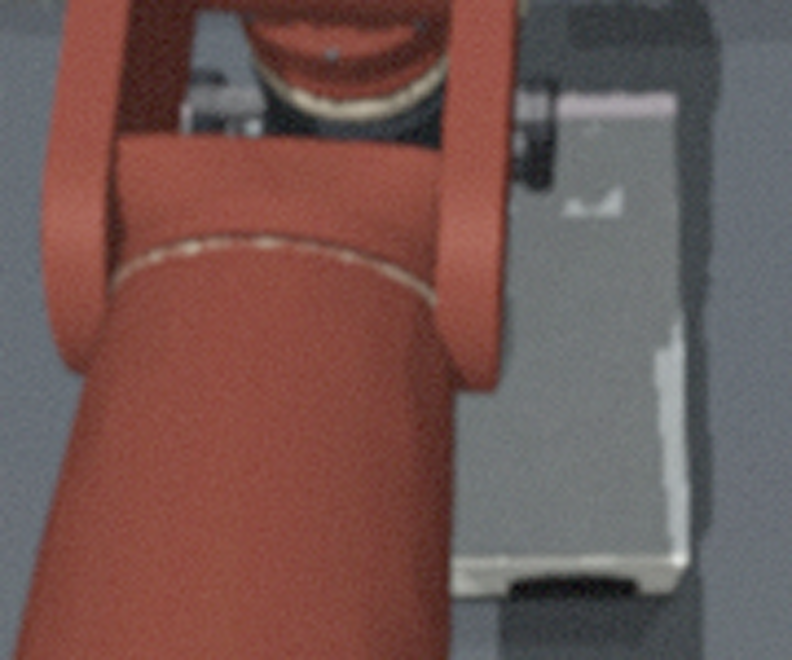

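The scene crop shows the jaws straddling the blue box from above, with the box at crop (290,410) and the fingers at (235,370) and (340,320). The arm hides it in the top view. I descend to grasp.

Call:
{"op": "send_rows", "data": {
  "series": [
    {"tx": 0.1, "ty": 0, "tz": 2, "wx": 0, "wy": 0, "wz": 0, "jaw": 0.15},
    {"tx": 0, "ty": 0, "tz": 1.4, "wx": 0, "wy": 0, "wz": 0, "jaw": 0.15},
    {"tx": 0, "ty": 0, "tz": 0.6, "wx": 0, "wy": 0, "wz": 0, "jaw": 0.15}
  ],
  "squeeze": 25
}}

```text
t: 2.7
tool_pos: [0.6278, 0.0278, 0.1369]
tool_rot: [0.085, 3.137, 0.002]
contact_force: [-0.4, -0.3, 0.2]
opening: 0.0726
```

```bash
python3 go.py .629 .026 .135 -.055
```

```text
t 2.7 pos [0.6278 0.0278 0.1369] open 0.0726 F [-0.4 -0.3  0.2] j6 -1.59
shift cm [-0.13 -0.17  0.19] turn [0.001 0.004 0.001]
```

Call:
{"op": "send_rows", "data": {
  "series": [
    {"tx": 0, "ty": -0.1, "tz": 0.1, "wx": 0, "wy": 0, "wz": 0, "jaw": 0.4},
    {"tx": 0, "ty": 0, "tz": 0, "wx": 0, "wy": 0, "wz": 0, "jaw": 0.7},
    {"tx": 0, "ty": 0, "tz": 0, "wx": 0, "wy": 0, "wz": 0, "jaw": 0.7},
    {"tx": 0, "ty": 0, "tz": 0, "wx": 0, "wy": 0, "wz": 0, "jaw": 0.7}
  ],
  "squeeze": 30
}}

```text
t: 3.2
tool_pos: [0.6285, 0.0266, 0.1371]
tool_rot: [0.085, 3.135, 0.001]
contact_force: [-0.1, 0.1, -1.4]
opening: 0.0423
```

```bash
python3 go.py .629 .026 .135 -.055
```

```text
t 3.2 pos [0.6285 0.0266 0.1371] open 0.0423 F [-0.1  0.1 -1.4] j6 -1.59
shift cm [-0.05 -0.06  0.21] turn [0.001 0.005 0.001]
```

Call:
{"op": "send_rows", "data": {
  "series": [
    {"tx": 0, "ty": 0, "tz": -0.5, "wx": 0, "wy": 0, "wz": 0, "jaw": 0.7},
    {"tx": 0, "ty": 0, "tz": -1.5, "wx": 0, "wy": 0, "wz": 0, "jaw": 0.7},
    {"tx": 0, "ty": 0, "tz": -3, "wx": 0, "wy": 0, "wz": 0, "jaw": 0.7},
    {"tx": 0, "ty": 0, "tz": -4, "wx": 0, "wy": 0, "wz": 0, "jaw": 0.7},
    {"tx": 0, "ty": 0, "tz": -4, "wx": 0, "wy": 0, "wz": 0, "jaw": 0.7}
  ]
}}

```text
t: 3.82
tool_pos: [0.6257, 0.0266, 0.2691]
tool_rot: [-0.085, -3.139, -0.002]
contact_force: [0.2, -0.3, -1.0]
opening: 0.0426
```

```bash
python3 go.py .511 .333 .31 .108
python3 - <<'E'
from h import *
im=ctrl.get_image("scene"); crop(im,280,80,200,200,3,"pics/c_scene2.png")
E
```

```text
t 3.825 pos [0.6257 0.0266 0.2691] open 0.0426 F [ 0.2 -0.3 -1. ] j6 -1.59
shift cm [13.12 29.98 -4.03] turn [ 0.001 -0.002 -0.162]
```

View pics/c_scene2.png

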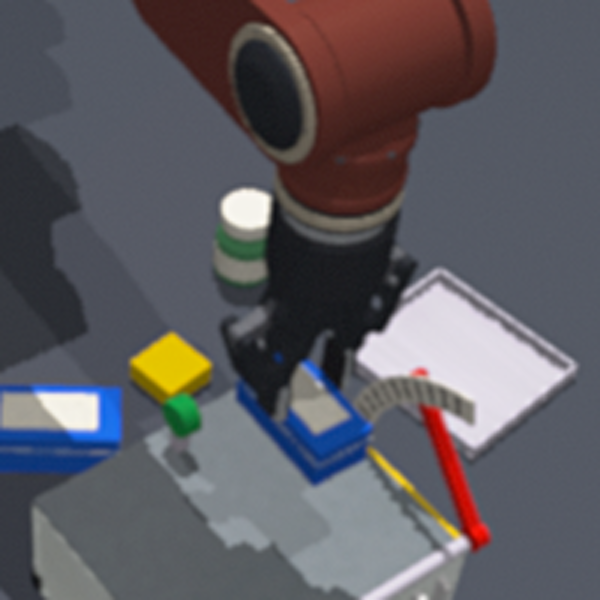

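The box hangs level in the jaws, clear of the flap, at crop (305,420). I raise it and carry it over the pointer to the tray.

Call:
{"op": "send_rows", "data": {
  "series": [
    {"tx": 0, "ty": 0, "tz": -2.5, "wx": 0, "wy": 0, "wz": 0, "jaw": 0.7},
    {"tx": 1, "ty": 1.5, "tz": -2, "wx": 0, "wy": 0, "wz": -0.03, "jaw": 0.7},
    {"tx": 2, "ty": 4, "tz": 0, "wx": 0, "wy": 0, "wz": -0.03, "jaw": 0.7},
    {"tx": 2, "ty": 4.5, "tz": 0, "wx": 0, "wy": 0, "wz": -0.03, "jaw": 0.7},
    {"tx": 2, "ty": 4.5, "tz": 0, "wx": 0, "wy": 0, "wz": -0.03, "jaw": 0.7}
  ]
}}

```text
t: 4.5
tool_pos: [0.5556, 0.1751, 0.3287]
tool_rot: [-0.108, 3.123, 0.002]
contact_force: [0.9, 0.2, -2.5]
opening: 0.0425
```

```bash
python3 go.py .511 .333 .31 .108
```

```text
t 4.5 pos [0.5556 0.1751 0.3287] open 0.0425 F [ 0.9  0.2 -2.5] j6 -1.46
shift cm [ 3.4  16.05  1.82] turn [ 0.     0.017 -0.039]
```

Call:
{"op": "send_rows", "data": {
  "series": [
    {"tx": 1, "ty": 4.5, "tz": 0, "wx": 0, "wy": 0.008, "wz": -0.02, "jaw": 0.7},
    {"tx": 1, "ty": 4.5, "tz": 0, "wx": 0, "wy": 0.005, "wz": -0.01, "jaw": 0.7},
    {"tx": 1, "ty": 3.5, "tz": 1, "wx": 0, "wy": 0, "wz": 0, "jaw": 0.7},
    {"tx": 0.5, "ty": 2, "tz": 2, "wx": 0, "wy": 0, "wz": 0, "jaw": 0.7},
    {"tx": 0, "ty": 0.5, "tz": 3, "wx": 0, "wy": 0, "wz": 0, "jaw": 0.7}
  ]
}}

```text
t: 5.12
tool_pos: [0.4995, 0.3334, 0.2728]
tool_rot: [-0.179, 3.128, 0.009]
contact_force: [0.2, 0.0, -1.8]
opening: 0.0424
```

```bash
python3 go.py .511 .333 .023 .108
```

```text
t 5.125 pos [0.4995 0.3334 0.2728] open 0.0424 F [ 0.2  0.  -1.8] j6 -1.22
shift cm [-0.92 -0.3  24.99] turn [0.005 0.009 0.006]
```

Call:
{"op": "send_rows", "data": {
  "series": [
    {"tx": -0.5, "ty": -0.2, "tz": 4, "wx": 0, "wy": 0.005, "wz": 0.005, "jaw": 0.7},
    {"tx": -0.3, "ty": 0, "tz": 4, "wx": 0, "wy": 0, "wz": 0, "jaw": 0.7},
    {"tx": 0, "ty": 0, "tz": 4, "wx": 0, "wy": 0, "wz": 0, "jaw": 0.7},
    {"tx": 0, "ty": 0, "tz": 4, "wx": 0, "wy": 0, "wz": 0, "jaw": 0.7},
    {"tx": 0, "ty": 0, "tz": 3, "wx": 0, "wy": 0, "wz": 0, "jaw": 0.7}
  ]
}}

```text
t: 5.75
tool_pos: [0.503, 0.3384, 0.0794]
tool_rot: [-0.188, 3.132, 0.012]
contact_force: [-0.6, -0.2, -1.9]
opening: 0.0426
```

```bash
python3 go.py .511 .333 .023 .108
python3 - <<'E'
from h import *
im=ctrl.get_image("scene"); crop(im,340,80,200,200,3,"pics/c_scene3.png")
E
```

```text
t 5.75 pos [0.503  0.3384 0.0794] open 0.0426 F [-0.6 -0.2 -1.9] j6 -1.23
shift cm [-0.71 -0.67  5.64] turn [0.008 0.004 0.012]
```

View pics/c_scene3.png

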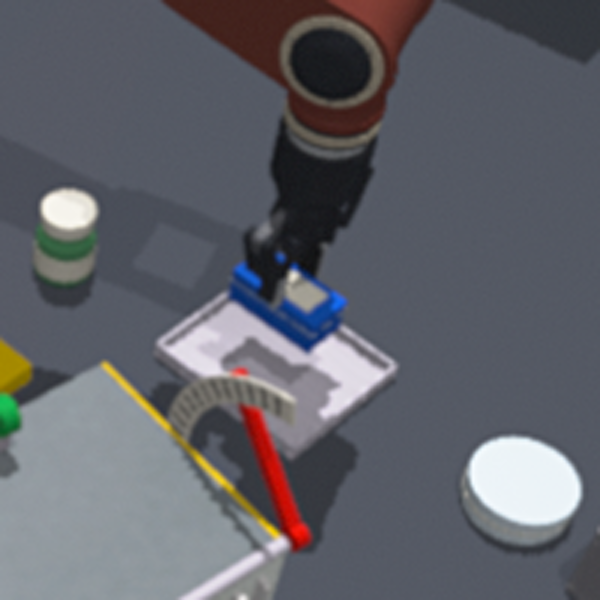

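The level box is over the tray at crop (290,300). I lower it slowly.

Call:
{"op": "send_rows", "data": {
  "series": [
    {"tx": -0.4, "ty": -0.4, "tz": 1.5, "wx": 0.005, "wy": 0.004, "wz": 0.01, "jaw": 0.7},
    {"tx": -0.3, "ty": -0.3, "tz": 1.5, "wx": 0.003, "wy": 0, "wz": 0, "jaw": 0.7},
    {"tx": 0, "ty": 0, "tz": 1, "wx": 0, "wy": 0, "wz": 0, "jaw": 0.7},
    {"tx": 0, "ty": 0, "tz": 0.4, "wx": 0, "wy": 0, "wz": 0, "jaw": 0.7}
  ]
}}

```text
t: 6.3
tool_pos: [0.5091, 0.3322, 0.0312]
tool_rot: [0.174, -3.133, 0.003]
contact_force: [-1.0, -0.8, -2.0]
opening: 0.0424
```

```bash
python3 go.py .511 .333 .023 .108
```

```text
t 6.3 pos [0.5091 0.3322 0.0312] open 0.0424 F [-1.  -0.8 -2. ] j6 -1.23
shift cm [-0.2   0.06  0.82] turn [-0.002 -0.004  0.003]
```

Call:
{"op": "send_rows", "data": {
  "series": [
    {"tx": 0, "ty": 0, "tz": 0.4, "wx": 0, "wy": 0, "wz": 0, "jaw": 0.7},
    {"tx": 0, "ty": 0, "tz": 0.25, "wx": 0, "wy": 0, "wz": 0, "jaw": 0.7},
    {"tx": 0, "ty": 0, "tz": 0.1, "wx": 0, "wy": 0, "wz": 0, "jaw": 0.7}
  ]
}}

```text
t: 6.68
tool_pos: [0.51, 0.3327, 0.0246]
tool_rot: [0.174, -3.135, 0.001]
contact_force: [0.7, -0.1, -2.6]
opening: 0.0425
```

```bash
python3 go.py .511 .333 .023 .108
```

```text
t 6.675 pos [0.51   0.3327 0.0246] open 0.0425 F [ 0.7 -0.1 -2.6] j6 -1.23
shift cm [-0.1   0.02  0.16] turn [-0.001 -0.002  0.003]
```

Call:
{"op": "send_rows", "data": {
  "series": [
    {"tx": 0, "ty": 0, "tz": 0.1, "wx": 0, "wy": 0, "wz": 0, "jaw": 0.7},
    {"tx": 0, "ty": 0, "tz": 0.1, "wx": 0, "wy": 0, "wz": 0, "jaw": 0.7}
  ]
}}

```text
t: 6.92
tool_pos: [0.5104, 0.3329, 0.023]
tool_rot: [0.174, -3.136, 0.001]
contact_force: [-0.1, -0.2, -1.1]
opening: 0.0423
```

```bash
python3 go.py .511 .333 .023 .108
```

```text
t 6.925 pos [0.5104 0.3329 0.023 ] open 0.0423 F [-0.1 -0.2 -1.1] j6 -1.23
shift cm [-0.06  0.01  0.  ] turn [-0.    -0.001  0.003]
```

Call:
{"op": "send_rows", "data": {
  "series": [
    {"tx": 0, "ty": 0, "tz": 0.1, "wx": 0, "wy": 0, "wz": 0, "jaw": 0.7},
    {"tx": 0, "ty": 0, "tz": 0.05, "wx": 0, "wy": 0, "wz": 0, "jaw": 0.7}
  ]
}}

```text
t: 7.18
tool_pos: [0.5104, 0.3329, 0.0225]
tool_rot: [0.174, -3.136, 0.001]
contact_force: [-2.3, -0.6, 2.8]
opening: 0.0426
```

```bash
python3 go.py .511 .333 .023 .108
```

```text
t 7.175 pos [0.5104 0.3329 0.0225] open 0.0426 F [-2.3 -0.6  2.8] j6 -1.23
shift cm [-0.06  0.   -0.05] turn [-0.001 -0.001  0.003]
```

Contact is felt: Fz rose by about 4 N. I press slightly and open slowly.

Call:
{"op": "send_rows", "data": {
  "series": [
    {"tx": 0, "ty": 0, "tz": 0.05, "wx": 0, "wy": 0, "wz": 0, "jaw": 0.7},
    {"tx": 0, "ty": 0, "tz": 0, "wx": 0, "wy": 0, "wz": 0, "jaw": 0.35},
    {"tx": 0, "ty": 0, "tz": 0, "wx": 0, "wy": 0, "wz": 0, "jaw": 0.15},
    {"tx": 0, "ty": 0, "tz": 0, "wx": 0, "wy": 0, "wz": 0, "jaw": 0.15}
  ]
}}

```text
t: 7.68
tool_pos: [0.5113, 0.3333, 0.0226]
tool_rot: [-0.174, 3.136, 0.0]
contact_force: [-0.0, 0.6, -1.3]
opening: 0.0726
```

```bash
python3 go.py .511 .333 .023 .108
```

```text
t 7.675 pos [0.5113 0.3333 0.0226] open 0.0726 F [-0.   0.6 -1.3] j6 -1.23
shift cm [ 0.03 -0.03 -0.04] turn [0.    0.001 0.003]
```

Retreat up.

Call:
{"op": "send_rows", "data": {
  "series": [
    {"tx": 0, "ty": 0, "tz": -1.5, "wx": 0, "wy": 0, "wz": 0, "jaw": 0.15},
    {"tx": 0, "ty": 0, "tz": -4, "wx": 0, "wy": 0, "wz": 0, "jaw": 0.15},
    {"tx": 0, "ty": 0, "tz": -5, "wx": 0, "wy": 0, "wz": 0, "jaw": 0.2},
    {"tx": 0, "ty": 0, "tz": -6, "wx": 0, "wy": 0, "wz": 0, "jaw": 0.4},
    {"tx": 0, "ty": 0, "tz": -6, "wx": 0, "wy": 0, "wz": 0, "jaw": 0.4}
  ]
}}

```text
t: 8.3
tool_pos: [0.5083, 0.3319, 0.2508]
tool_rot: [0.174, -3.129, 0.006]
contact_force: [0.9, 0.2, -0.2]
opening: 0.0513
```

```bash
python3 go.py .513 .019 .29 -.01
python3 - <<'E'
from h import *
im=ctrl.get_image("scene"); crop(im,300,120,200,150,4,"pics/c_scene4.png"); cv2.imwrite("pics/scene4.png",im[:,:,::-1])
E
```

```text
t 8.3 pos [0.5083 0.3319 0.2508] open 0.0513 F [ 0.9  0.2 -0.2] j6 -1.23
shift cm [  3.02 -31.16  -3.8 ] turn [-0.004 -0.008  0.121]
```

View pics/c_scene4.png

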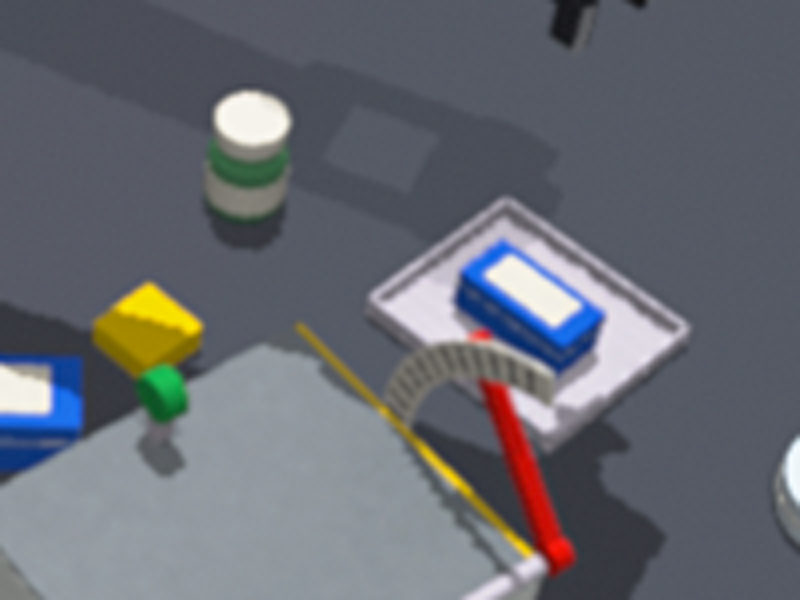

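The box sits flat inside the tray at crop (530,305), and the pointer looks unmoved. Next is the grip disc.

Call:
{"op": "send_rows", "data": {
  "series": [
    {"tx": 0.3, "ty": -3, "tz": -1.5, "wx": 0, "wy": 0, "wz": 0.03, "jaw": 0.4},
    {"tx": 0.6, "ty": -4.5, "tz": -1.5, "wx": 0, "wy": 0, "wz": 0.03, "jaw": 0.4},
    {"tx": 0.6, "ty": -5, "tz": -0.7, "wx": 0, "wy": 0, "wz": 0.03, "jaw": 0.4},
    {"tx": 0.5, "ty": -5, "tz": 0, "wx": 0, "wy": 0, "wz": 0.03, "jaw": 0.4},
    {"tx": 0, "ty": -5, "tz": 0, "wx": 0, "wy": 0, "wz": 0, "jaw": 0.4}
  ]
}}

```text
t: 8.98
tool_pos: [0.5031, 0.1052, 0.3098]
tool_rot: [0.01, 3.117, 0.012]
contact_force: [0.5, 0.4, -1.9]
opening: 0.0512
```

```bash
python3 go.py .513 .019 .29 -.01
```

```text
t 8.975 pos [0.5031 0.1052 0.3098] open 0.0512 F [ 0.5  0.4 -1.9] j6 -1.51
shift cm [-1.   -8.63  1.94] turn [0.008 0.024 0.004]
```

Call:
{"op": "send_rows", "data": {
  "series": [
    {"tx": -0.4, "ty": -4, "tz": 1, "wx": 0.004, "wy": 0.012, "wz": 0, "jaw": 0.4},
    {"tx": -0.4, "ty": -3, "tz": 2, "wx": 0.004, "wy": 0.012, "wz": 0, "jaw": 0.4},
    {"tx": 0, "ty": -1.2, "tz": 3, "wx": 0, "wy": 0, "wz": 0, "jaw": 0.4},
    {"tx": 0, "ty": -0.3, "tz": 3, "wx": 0, "wy": 0, "wz": 0, "jaw": 0.4}
  ]
}}

```text
t: 9.48
tool_pos: [0.5137, 0.0139, 0.2259]
tool_rot: [0.018, 3.126, -0.003]
contact_force: [-0.9, 0.1, -0.9]
opening: 0.0513
```

```bash
python3 go.py .513 .019 .147 -.01
python3 - <<'E'
from h import *
im=ctrl.get_image("scene"); crop(im,260,120,200,150,4,"pics/c_scene5.png")
E
```

```text
t 9.475 pos [0.5137 0.0139 0.2259] open 0.0513 F [-0.9  0.1 -0.9] j6 -1.68
shift cm [0.2  0.53 7.89] turn [-0.002  0.015 -0.002]
```

View pics/c_scene5.png

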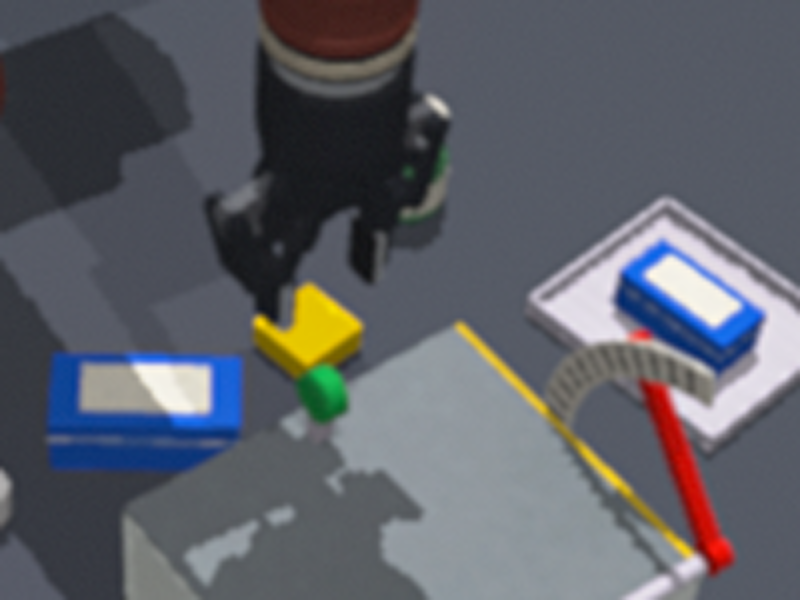

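The jaws are above the green disc at crop (325,393). I descend around it.

Call:
{"op": "send_rows", "data": {
  "series": [
    {"tx": 0.2, "ty": 0.4, "tz": 2.5, "wx": 0, "wy": 0.015, "wz": 0, "jaw": 0.4},
    {"tx": 0, "ty": 0.1, "tz": 2.5, "wx": 0, "wy": 0, "wz": 0, "jaw": 0.4},
    {"tx": 0, "ty": 0, "tz": 1.5, "wx": 0, "wy": 0, "wz": 0, "jaw": 0.4},
    {"tx": 0, "ty": 0, "tz": 0.8, "wx": 0, "wy": 0, "wz": 0, "jaw": 0.4}
  ]
}}

```text
t: 10.02
tool_pos: [0.5102, 0.0203, 0.147]
tool_rot: [-0.016, -3.137, 0.002]
contact_force: [0.6, -0.4, -0.2]
opening: 0.051
```

```bash
python3 go.py .513 .019 .147 -.01
python3 - <<'E'
from h import *
im=ctrl.get_image("scene"); crop(im,260,120,200,150,4,"pics/c_scene6.png")
E
```

```text
t 10.025 pos [0.5102 0.0203 0.147 ] open 0.051 F [ 0.6 -0.4 -0.2] j6 -1.66
shift cm [-0.28 -0.13 -0.01] turn [-0.001 -0.005 -0.   ]
```

View pics/c_scene6.png

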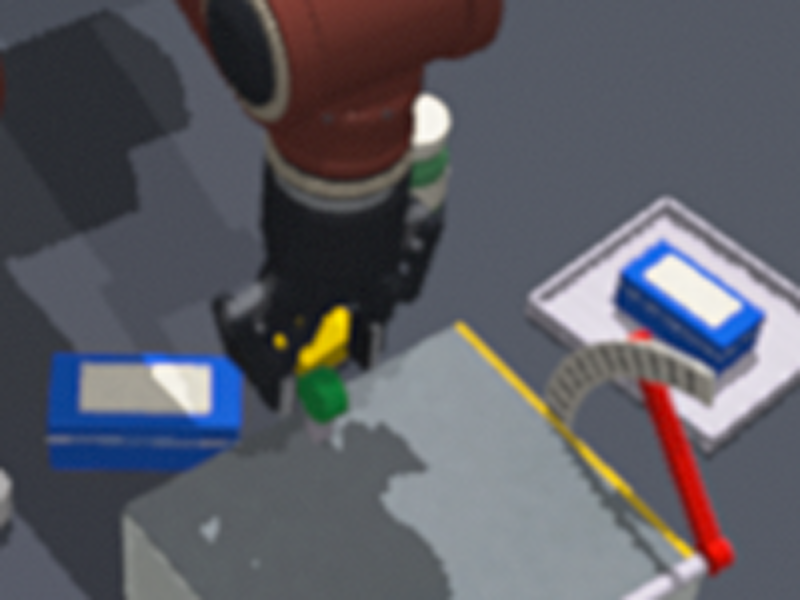

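Run:
```python
from h import *
f=lambda X:(proj("scene",X)-[260,120])*4
print(f([.5102,.0203,.155]),f([.513,.019,.155]),f([.5102,.0203,.136]))
im=cv2.imread("pics/c_scene6.png")[:,:,::-1]
for c in blobs(mask(im,*GREEN),800): print(cv2.minAreaRect(c),cv2.boundingRect(c))
im=cv2.imread("pics/scene0.png")[:,:,::-1]
# disc centre candidates from initial view
for X in ([.510,.019,.155],[.513,.019,.155],[.516,.019,.155]): print(X,proj("scene",X),proj("top",X))
```

```text
[[319.23906142 394.57012035]] [[320.43560603 398.76097986]] [[317.64486969 415.7402583 ]]
((322.3065490722656, 394.27215576171875), (51.133026123046875, 44.89170455932617), 66.37062072753906) (298, 367, 49, 55)
[0.51, 0.019, 0.155] [[339.29641541 218.84559884]] [[294.64092528 243.23569254]]
[0.513, 0.019, 0.155] [[340.10890151 219.69024497]] [[294.61044957 241.68352223]]
[0.516, 0.019, 0.155] [[340.92327297 220.53684005]] [[294.58000032 240.1335288 ]]
```

Call:
{"op": "send_rows", "data": {
  "series": [
    {"tx": -0.2, "ty": 0, "tz": 0, "wx": 0, "wy": 0, "wz": 0, "jaw": 0.6},
    {"tx": 0, "ty": 0, "tz": 0, "wx": 0, "wy": 0, "wz": 0, "jaw": 0.8},
    {"tx": 0, "ty": 0, "tz": 0, "wx": 0, "wy": 0, "wz": 0, "jaw": 1},
    {"tx": 0, "ty": 0, "tz": 0, "wx": 0, "wy": 0, "wz": 0, "jaw": 1},
    {"tx": 0, "ty": 0, "tz": 0, "wx": 0, "wy": 0, "wz": 0, "jaw": 1}
  ],
  "squeeze": 30
}}

```text
t: 10.7
tool_pos: [0.5127, 0.0209, 0.1477]
tool_rot: [-0.016, -3.138, 0.001]
contact_force: [-0.7, 1.1, -3.0]
opening: 0.015
```

```bash
python3 go.py .513 .019 .147 -.01
```

```text
t 10.7 pos [0.5127 0.0209 0.1477] open 0.015 F [-0.7  1.1 -3. ] j6 -1.66
shift cm [-0.03 -0.19  0.07] turn [-0.    -0.004 -0.   ]
```

Gripped at opening 15 mm. I lift along the arc.

Call:
{"op": "send_rows", "data": {
  "series": [
    {"tx": -0.2, "ty": 0, "tz": -0.9, "wx": 0, "wy": 0, "wz": 0, "jaw": 1},
    {"tx": -0.3, "ty": 0, "tz": -1, "wx": 0, "wy": 0, "wz": 0, "jaw": 1},
    {"tx": -0.7, "ty": 0, "tz": -1.8, "wx": 0, "wy": 0, "wz": 0, "jaw": 1},
    {"tx": -0.85, "ty": 0, "tz": -1.75, "wx": 0, "wy": 0, "wz": 0, "jaw": 1}
  ]
}}

```text
t: 11.2
tool_pos: [0.5357, 0.0206, 0.2022]
tool_rot: [0.017, 3.14, 0.0]
contact_force: [8.6, 1.0, -8.5]
opening: 0.0151
```

```bash
cat > ang.py <<'E'
import sys
from h import *
from scipy.optimize import minimize_scalar
o=ctrl.get_obs(); p=o["tool_pos"]; g0=np.array([.5127,.0209,.1477])
d=p-g0; dx=lambda a:.19*(1-np.cos(a))+.04*np.sin(a); dz=lambda a:.19*np.sin(a)+.04*(np.cos(a)-1)
a=minimize_scalar(lambda a:(dx(a)-d[0])**2+(dz(a)-d[2])**2,bounds=(0,1.3),method="bounded").x
print("t",o["t"],"a",round(a,4),"off arc mm",np.round(1e3*np.array([d[0]-dx(a),d[1],d[2]-dz(a)]),1),"F",np.round(o["contact_force"],1),"M",np.round(o["wrist_torque"],2),"open",round(o["opening"],4),"rot",np.round(o["tool_rot"],3),"dqmax",abs(o["dq"]).max().round(4))
for b in map(float,sys.argv[1:]): print("to",b,"tx cm",round(-100*(dx(b)-d[0]),2),"tz",round(-100*(dz(b)-d[2]),2))
E
python3 ang.py .6 .8
```

```text
t 11.2 a 0.3072 off arc mm [ 2.  -0.3 -1.1] F [ 8.6  1.  -8.5] M [ 0.19 -1.2  -0.  ] open 0.0151 rot [0.017 3.14  0.   ] dqmax 0.3035
to 0.6 tx cm -3.28 tz -4.58
to 0.8 tx cm -6.33 tz -6.97
```

Call:
{"op": "send_rows", "data": {
  "series": [
    {"tx": -0.8, "ty": 0, "tz": -1.6, "wx": 0, "wy": 0, "wz": 0, "jaw": 1},
    {"tx": -1.1, "ty": 0, "tz": -1.55, "wx": 0, "wy": 0, "wz": 0, "jaw": 1},
    {"tx": -1.2, "ty": 0, "tz": -1.4, "wx": 0, "wy": 0, "wz": 0, "jaw": 1},
    {"tx": -0.6, "ty": 0, "tz": -0.6, "wx": 0, "wy": 0, "wz": 0, "jaw": 1}
  ]
}}

```text
t: 11.7
tool_pos: [0.5758, 0.02, 0.2522]
tool_rot: [0.018, 3.137, 0.001]
contact_force: [2.1, 1.1, -6.7]
opening: 0.0154
```

```bash
python3 ang.py .8 .85
```

```text
t 11.7 a 0.6428 off arc mm [ 1.2 -0.9 -1.4] F [ 2.1  1.1 -6.7] M [ 0.17 -0.09 -0.05] open 0.0154 rot [1.800e-02 3.137e+00 1.000e-03] dqmax 0.1488
to 0.8 tx cm -2.32 tz -1.96
to 0.85 tx cm -3.16 tz -2.46
```

Call:
{"op": "send_rows", "data": {
  "series": [
    {"tx": -1.0, "ty": 0, "tz": -0.95, "wx": 0, "wy": 0, "wz": 0, "jaw": 1},
    {"tx": -0.7, "ty": 0, "tz": -0.6, "wx": 0, "wy": 0, "wz": 0, "jaw": 1},
    {"tx": 0, "ty": 0, "tz": 0, "wx": 0, "wy": 0, "wz": 0, "jaw": 1}
  ]
}}

```text
t: 12.08
tool_pos: [0.593, 0.0198, 0.2658]
tool_rot: [-0.018, -3.141, -0.002]
contact_force: [1.4, 1.2, -5.3]
opening: 0.0148
```

```bash
python3 ang.py .8 .85
python3 - <<'E'
from h import *
im=ctrl.get_image("scene"); crop(im,330,110,160,160,3.7,"pics/c_scene7.png");cv2.imwrite("pics/scene7.png",im[:,:,::-1])
im=ctrl.get_image("top"); crop(im,180,130,190,150,4,"pics/c_top7.png");cv2.imwrite("pics/top7.png",im[:,:,::-1])
E
```

```text
t 12.075 a 0.7565 off arc mm [ 1.  -1.1 -1.4] F [ 1.4  1.2 -5.3] M [ 0.22 -0.02 -0.06] open 0.0148 rot [-1.800e-02 -3.141e+00 -2.000e-03] dqmax 0.0155
to 0.8 tx cm -0.61 tz -0.61
to 0.85 tx cm -1.44 tz -1.11
```

View pics/c_scene7.png

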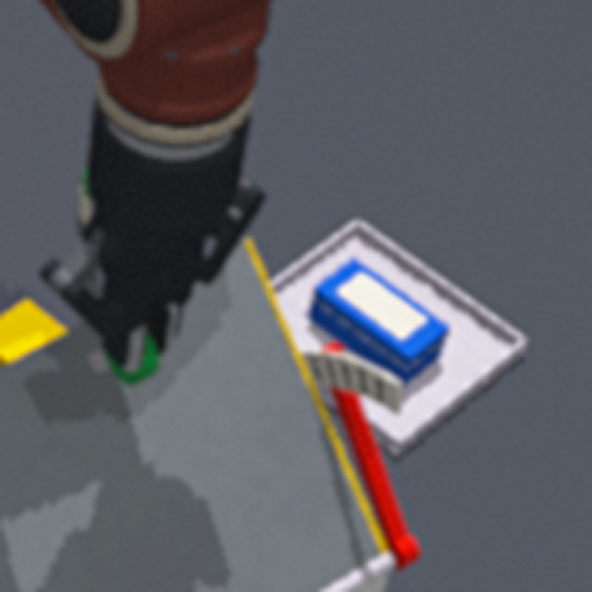

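View pics/c_top7.png

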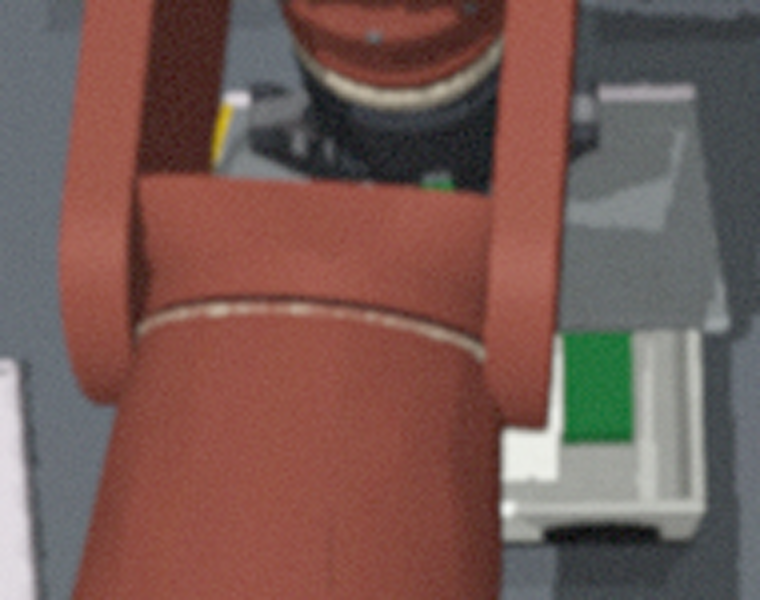

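The scene crop shows the yellow edge running from (388,550) to (248,240). The red pointer runs from (405,550) to (335,350). The pointer is steeper, so the flap is still below it. Now I measure both lines with the same method, using the closed flap to calibrate yaw.

```bash
cat > cmp.py <<'E'
from ptr import *
import sys
def fit(s,z):
    l=cv2.fitLine(np.c_[s,z].astype(np.float32),cv2.DIST_HUBER,0,1e-4,1e-4).ravel()
    if l[0]<0:l=-l
    return np.arctan2(l[1],l[0]), l[3]-l[2]*l[1]/l[0]
def yel(im,roi):
    hsv=cv2.cvtColor(im,cv2.COLOR_RGB2HSV); m=((hsv[...,0]>18)&(hsv[...,0]<34)&(hsv[...,1]>110)&(hsv[...,2]>90))
    x,y,w,h=roi; k=np.zeros(m.shape,np.uint8); k[y:y+h,x:x+w]=m[y:y+h,x:x+w]
    n,L,st,_=cv2.connectedComponentsWithStats(k,connectivity=8)
    keep=np.isin(L,[i for i in range(1,n) if st[i,4]>=3]); v,u=np.nonzero(keep); return np.c_[u,v].astype(float)
def meas(im,yaws,H=np.array([.7025,.0205,.115]),yroi=(375,150,70,112)):
    Y=yel(im,yroi); P=redpix("scene",im,(400,190,60,80))
    for yw in yaws:
        s,z=line_angle("scene",Y,yw,H,.120); k=(s>.01)&(s<.21)
        s2,z2=line_angle("scene",P,yw,H,.131); k2=(s2>.03)&(s2<.128)
        # edge-wise pointer fit: upper and lower edges of mask per row
        print("yaw",yw,"yellow",len(Y),np.round(fit(s[k],z[k]),4),"pointer",k2.sum(),np.round(fit(s2[k2],z2[k2]),4))
if __name__=="__main__":
    for f in sys.argv[1:]:
        print(f); meas(cv2.imread(f)[:,:,::-1],(-.03,-.02,-.01,0))
E
python3 cmp.py pics/scene0.png pics/scene4.png pics/scene7.png
```

```text
pics/scene0.png
yaw -0.03 yellow 215 [-0.0271 -0.001 ] pointer 182 [ 0.8981 -0.0184]
yaw -0.02 yellow 215 [-0.0015 -0.0012] pointer 176 [ 0.9272 -0.0204]
yaw -0.01 yellow 215 [ 0.0015 -0.0008] pointer 170 [ 0.9473 -0.0199]
yaw 0 yellow 215 [ 0.0172 -0.0009] pointer 164 [ 0.9545 -0.018 ]
pics/scene4.png
yaw -0.03 yellow 204 [-0.0368 -0.0003] pointer 196 [ 0.9065 -0.0187]
yaw -0.02 yellow 204 [-0.0208 -0.0004] pointer 189 [ 0.976  -0.0279]
yaw -0.01 yellow 204 [-0.0018 -0.0008] pointer 181 [ 0.9776 -0.0246]
yaw 0 yellow 204 [ 0.0101 -0.0005] pointer 175 [ 0.951  -0.0169]
pics/scene7.png
yaw -0.03 yellow 195 [ 0.6965 -0.0053] pointer 186 [ 0.9218 -0.0207]
yaw -0.02 yellow 195 [ 0.7091 -0.0043] pointer 180 [ 0.9631 -0.0248]
yaw -0.01 yellow 195 [ 0.7218 -0.0033] pointer 174 [ 0.9171 -0.0149]
yaw 0 yellow 195 [ 0.7345 -0.0023] pointer 168 [ 0.9552 -0.0181]
```

```bash
cat > p2.py <<'E'
from ptr import *
import sys
from cmp import fit,yel
H=np.array([.7025,.0205,.115]); YW=-.010
def cov(im):
    f=im.astype(float); r=(f[...,0]-f[...,1:].max(2))/(f[...,0]+1); return np.clip((r-.12)/(.75-.12),0,1)
def ptr_pts(im,rows):
    c=cov(im); out=[]
    for v in rows:
        x0=int(round(np.interp(v,[203,259],[420.5,439]))); xs=np.arange(x0-9,x0+10); w=c[v,xs]
        if w.sum()>2: out.append((v,(w*xs).sum()/w.sum(),w.sum()))
    return np.array(out)
if __name__=="__main__":
    for f in sys.argv[1:]:
        im=cv2.imread(f)[:,:,::-1]; o=ptr_pts(im,range(200,264))
        if f==sys.argv[1]: print(np.round(o,1).tolist())
        for nm,k in(("bar",(o[:,0]>=218)&(o[:,0]<=249)),("bar+tip",((o[:,0]>=218)&(o[:,0]<=249))|((o[:,0]>=203)&(o[:,0]<=206)))):
            p=np.c_[o[k,1],o[k,0]]
            s,z=line_angle("scene",p,YW,H,.131); a=fit(s,z); print(f,nm,k.sum(),np.round(a,4))
        Y=yel(im,(375,150,70,112)); s,z=line_angle("scene",Y,YW,H,.12); print("yel",np.round(fit(s,z),4))
E
python3 p2.py pics/scene0.png pics/scene4.png pics/scene7.png
python3 - <<'E'
import sys; sys.path.insert(0,'.')
from h import *
from ptr import line_angle
H=np.array([.7025,.0205,.115])
ex=np.array([np.cos(-.01),np.sin(-.01),0]); ey=np.array([.01,1,0])
for a in(.80,.85,.9):
    print(a,proj("scene",[H+ey*.131, H+ey*.131-ex*.135*np.cos(a)+[0,0,.135*np.sin(a)]]).round(1).tolist())
im=cv2.imread("pics/scene7.png")[:,:,::-1]; crop(im,405,195,45,72,10,"pics/c_ptr7.png")
E
```

```text
[[203.0, 419.6, 2.3], [204.0, 419.6, 3.3], [215.0, 422.1, 4.0], [216.0, 422.9, 6.5], [217.0, 423.2, 6.5], [218.0, 423.5, 6.4], [219.0, 423.8, 6.3], [220.0, 424.0, 6.6], [221.0, 424.3, 6.8], [222.0, 424.8, 6.5], [223.0, 425.2, 6.5], [224.0, 425.7, 6.9], [225.0, 426.3, 7.1], [226.0, 426.6, 7.0], [227.0, 426.9, 7.0], [228.0, 427.3, 7.1], [229.0, 427.7, 7.0], [230.0, 428.2, 7.1], [231.0, 428.5, 7.3], [232.0, 428.8, 7.2], [233.0, 429.2, 7.1], [234.0, 429.5, 7.2], [235.0, 429.8, 7.3], [236.0, 430.2, 7.1], [237.0, 430.5, 7.2], [238.0, 430.8, 7.3], [239.0, 431.2, 7.2], [240.0, 431.6, 7.1], [241.0, 431.9, 7.1], [242.0, 432.3, 7.0], [243.0, 432.6, 6.9], [244.0, 433.1, 6.9], [245.0, 433.5, 7.0], [246.0, 433.7, 7.0], [247.0, 434.1, 6.9], [248.0, 434.5, 7.2], [249.0, 434.8, 7.1], [250.0, 435.2, 7.0], [251.0, 435.5, 7.1], [252.0, 435.8, 7.2], [253.0, 436.3, 7.1], [254.0, 436.8, 7.7], [255.0, 437.4, 8.5], [256.0, 437.6, 9.2], [257.0, 438.0, 9.3], [258.0, 438.8, 8.3], [259.0, 439.5, 7.2], [260.0, 439.6, 6.6], [261.0, 439.3, 5.1], [262.0, 438.6, 3.3]]
pics/scene0.png bar 32 [ 0.8384 -0.0032]
pics/scene0.png bar+tip 34 [ 0.8491 -0.0038]
yel [ 0.0123 -0.0013]
pics/scene4.png bar 32 [ 0.8394 -0.0031]
pics/scene4.png bar+tip 34 [ 0.8478 -0.0038]
yel [-0.0018 -0.0008]
pics/scene7.png bar 32 [ 0.8402 -0.0035]
pics/scene7.png bar+tip 34 [ 0.8459 -0.0037]
yel [ 0.7208 -0.0031]
0.8 [[439.0, 258.7], [417.5, 203.7]]
0.85 [[439.0, 258.7], [419.4, 203.7]]
0.9 [[439.0, 258.7], [421.3, 203.9]]
```

```bash
python3 -c "
import cv2;i=cv2.imread('pics/c_ptr7.png');print(i.shape);cv2.imwrite('pics/c_ptr7s.png',cv2.resize(i,(375,600)))"
```

```text
(720, 450, 3)
```

View pics/c_ptr7s.png

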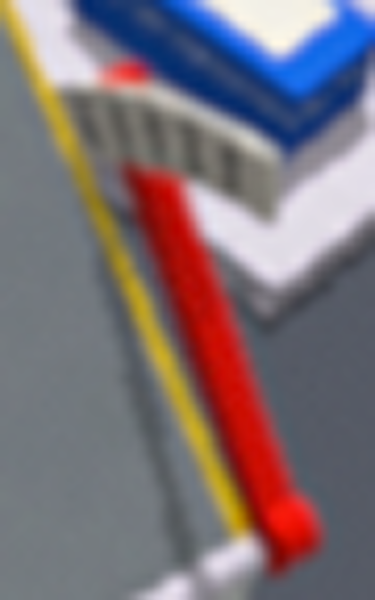

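Run:
```python
from p2 import *
ex=np.array([np.cos(YW),np.sin(YW),0]); ey=np.array([-np.sin(YW),np.cos(YW),0]); ez=np.array([0,0,1.])
for f in("pics/scene0.png","pics/scene4.png","pics/scene7.png"):
    im=cv2.imread(f)[:,:,::-1]; Y=yel(im,(375,150,70,112))
    print(f,"yellow ends",Y[Y[:,1].argmin()],Y[Y[:,1].argmax()])
for Hx in(.6995,.7025,.7055):
  for a in(0,.70,.73,.76,.79):
    h=np.array([Hx,.0205,.115]); u=-ex*np.cos(a)+ez*np.sin(a); n=ez*np.cos(a)+ex*np.sin(a)
    q=[h+ey*.119+n*.003+u*r for r in(.0,.212)]
    print(Hx,a,proj("scene",q).round(1).tolist())
im=cv2.imread("pics/scene7.png")[:,:,::-1]
for c in blobs(mask(im,*GREEN),10): print("green",cv2.boundingRect(c))
im=cv2.imread("pics/scene4.png")[:,:,::-1]
crop(im,365,190,90,80,6.5,"pics/c8.png")
```

```text
pics/scene0.png yellow ends [375. 201.] [430. 258.]
pics/scene4.png yellow ends [375. 201.] [430. 258.]
pics/scene7.png yellow ends [396. 175.] [432. 258.]
0.6995 0 [[434.3, 259.5], [373.8, 200.1]]
0.6995 0.7 [[434.8, 260.3], [395.0, 173.4]]
0.6995 0.73 [[434.8, 260.3], [396.5, 173.0]]
0.6995 0.76 [[434.8, 260.4], [398.1, 172.7]]
0.6995 0.79 [[434.9, 260.4], [399.8, 172.5]]
0.7025 0 [[435.2, 260.4], [374.6, 200.8]]
0.7025 0.7 [[435.8, 261.2], [395.9, 174.2]]
0.7025 0.73 [[435.8, 261.2], [397.5, 173.8]]
0.7025 0.76 [[435.8, 261.3], [399.1, 173.6]]
0.7025 0.79 [[435.8, 261.3], [400.7, 173.4]]
0.7055 0 [[436.2, 261.3], [375.4, 201.6]]
0.7055 0.7 [[436.7, 262.1], [396.8, 175.0]]
0.7055 0.73 [[436.7, 262.1], [398.4, 174.7]]
0.7055 0.76 [[436.7, 262.2], [400.0, 174.4]]
0.7055 0.79 [[436.7, 262.2], [401.7, 174.2]]
green (318, 270, 21, 29)
green (360, 200, 13, 14)
```

View pics/c8.png

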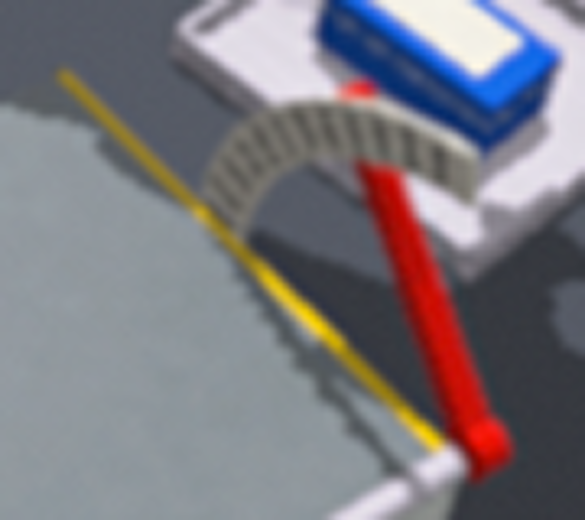

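Run:
```python
from p2 import *
def sil(a,yw,rows,L0=0.0,L=.135,yl=.131):
    ex=np.array([np.cos(yw),np.sin(yw),0]); ey=np.array([-np.sin(yw),np.cos(yw),0]); ez=np.array([0,0,1.])
    u=-ex*np.cos(a)+ez*np.sin(a); n=ez*np.cos(a)+ex*np.sin(a)
    q=[H+ey*(yl+i*.006)+n*(j*.005)+u*r for r in(L0,L) for i in(-1,1) for j in(-1,1)]
    S=8; m=np.zeros((120*S,100*S),np.uint8); p=(proj("scene",q)-[380,170])*S
    cv2.fillConvexPoly(m,cv2.convexHull(p.astype(np.float32)).round().astype(int),1)
    out=[]
    for v in rows:
        w=np.nonzero(m[int((v-170)*S)])[0]; out.append((w.mean()/S+380,v))
    return np.array(out)
for yt in(-.02,-.01,0):
  for a in(.80,.84,.88):
    p=sil(a,yt,range(218,250)); s,z=line_angle("scene",p,YW,H,.131); print(yt,a,np.round(fit(s,z),4))
im=cv2.imread("pics/scene7.png")[:,:,::-1]
print(np.c_[ptr_pts(im,range(218,250,5)),sil(.84,YW,range(218,250,5))[:,0],sil(.87,YW,range(218,250,5))[:,0]].round(1))
```

```text
-0.02 0.8 [0.8124 0.0013]
-0.02 0.84 [0.8496 0.0018]
-0.02 0.88 [0.8896 0.0016]
-0.01 0.8 [8.007e-01 2.000e-04]
-0.01 0.84 [ 8.401e-01 -1.000e-04]
-0.01 0.88 [8.794e-01 2.000e-04]
0 0.8 [ 0.7899 -0.0012]
0 0.84 [ 0.8307 -0.0015]
0 0.88 [ 0.8698 -0.0016]
[[218.  423.5   6.4 424.1 425. ]
 [223.  425.2   6.5 426.  426.7]
 [228.  427.3   7.1 427.8 428.4]
 [233.  429.2   7.  429.6 430.2]
 [238.  430.8   7.3 431.4 431.8]
 [243.  432.6   7.  433.2 433.6]
 [248.  434.5   7.2 435.1 435.2]]
```

The pointer estimate is about 0.840 and the method shows no bias. The image puts the flap at about 0.72, while the tool pose says 0.757. The disc probably crept in the pads, so I trust the image. I raise it further.

Call:
{"op": "send_rows", "data": {
  "series": [
    {"tx": -0.7, "ty": 0, "tz": -0.5, "wx": 0, "wy": 0, "wz": 0, "jaw": 1},
    {"tx": -0.7, "ty": 0, "tz": -0.5, "wx": 0, "wy": 0, "wz": 0, "jaw": 1},
    {"tx": -0.1, "ty": 0, "tz": -0.1, "wx": 0, "wy": 0, "wz": 0, "jaw": 1},
    {"tx": 0, "ty": 0, "tz": 0, "wx": 0, "wy": 0, "wz": 0, "jaw": 1}
  ]
}}

```text
t: 12.68
tool_pos: [0.6079, 0.0196, 0.2753]
tool_rot: [-0.018, -3.138, -0.001]
contact_force: [2.2, 0.9, -7.3]
opening: 0.0145
```

```bash
python3 ang.py .88
python3 - <<'E'
from h import *
for i in "ab":
    im=ctrl.get_image("scene"); cv2.imwrite(f"pics/scene8{i}.png",im[:,:,::-1])
crop(im,330,110,160,160,3.7,"pics/c_scene8.png")
E
python3 p2.py pics/scene8a.png pics/scene8b.png | grep -v '^\[\['
```

```text
t 12.675 a 0.8485 off arc mm [ 0.8 -1.3 -1.4] F [ 2.2  0.9 -7.3] M [ 0.12 -0.17  0.  ] open 0.0145 rot [-1.800e-02 -3.138e+00 -1.000e-03] dqmax 0.0036
to 0.88 tx cm -0.46 tz -0.43
pics/scene8a.png bar 32 [ 0.8397 -0.0031]
pics/scene8a.png bar+tip 34 [ 0.8453 -0.0035]
yel [ 0.8083 -0.0035]
pics/scene8b.png bar 32 [ 0.8358 -0.0029]
pics/scene8b.png bar+tip 34 [ 0.8456 -0.0035]
yel [ 0.8083 -0.0035]
```

View pics/c_scene8.png

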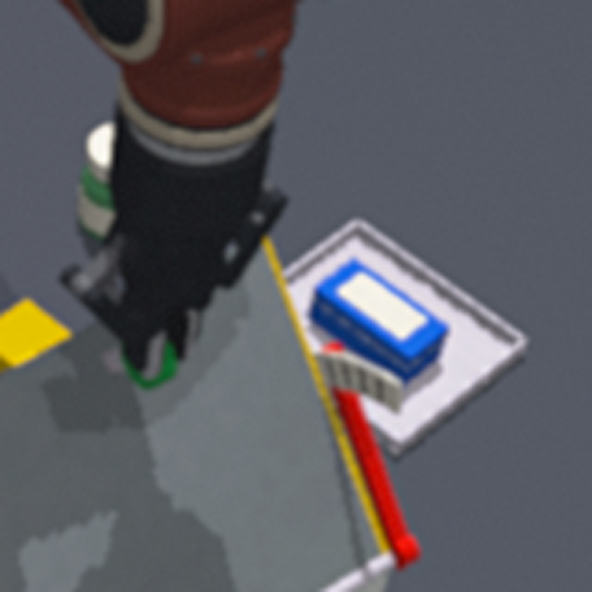

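```bash
python3 - <<'E'
from p2 import *
im=ctrl.get_image("top"); cv2.imwrite("pics/top8.png",im[:,:,::-1]); 
crop(cv2.imread("pics/top7.png")[:,:,::-1],310,140,70,90,6.5,"pics/ct7.png"); crop(im,310,140,70,90,6.5,"pics/ct8.png")
ex=np.array([np.cos(YW),np.sin(YW),0]); ey=np.array([-np.sin(YW),np.cos(YW),0]); ez=np.array([0,0,1.])
def corner(a,r=.212,yl=-.12,h=.003):
    u=-ex*np.cos(a)+ez*np.sin(a); n=ez*np.cos(a)+ex*np.sin(a); return H+ey*yl+n*h+u*r
for a in(0,.70,.73,.76,.80,.83,.86): print(a,"top upper/lower",proj("top",[corner(a),corner(a,h=-.003)]).round(1).tolist())
for yl in(.115,.118,.12,.122):
    Y=yel(cv2.imread("pics/scene8a.png")[:,:,::-1],(375,150,70,112)); s,z=line_angle("scene",Y,YW,H,yl); print(yl,np.round(fit(s,z),4))
E
python3 -c "
import cv2,numpy as np
a=cv2.imread('pics/ct7.png')[:500];b=cv2.imread('pics/ct8.png')[:500];cv2.imwrite('pics/ct78.png',cv2.resize(np.hstack([a,b]),(800,440)))"
```

```text
0 top upper/lower [[355.0, 255.4], [354.7, 255.9]]
0.7 top upper/lower [[360.4, 211.9], [360.2, 214.8]]
0.73 top upper/lower [[360.5, 208.7], [360.4, 211.7]]
0.76 top upper/lower [[360.7, 205.5], [360.6, 208.5]]
0.8 top upper/lower [[360.9, 201.0], [360.8, 204.2]]
0.83 top upper/lower [[361.0, 197.5], [360.9, 200.8]]
0.86 top upper/lower [[361.2, 193.9], [361.0, 197.3]]
0.115 [0.8083 0.0079]
0.118 [0.8083 0.0011]
0.12 [ 0.8083 -0.0035]
0.122 [ 0.8083 -0.008 ]
```

View pics/ct7.png

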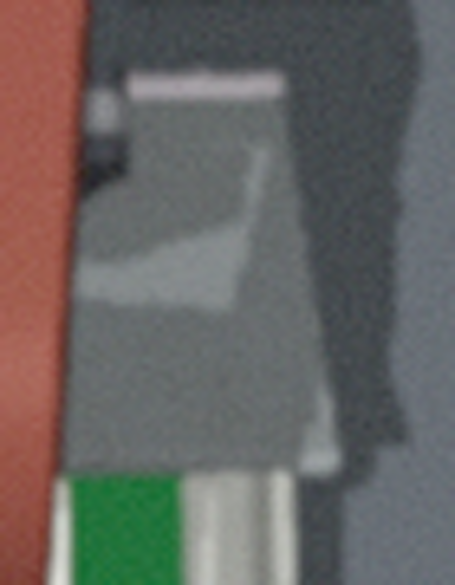

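View pics/ct8.png

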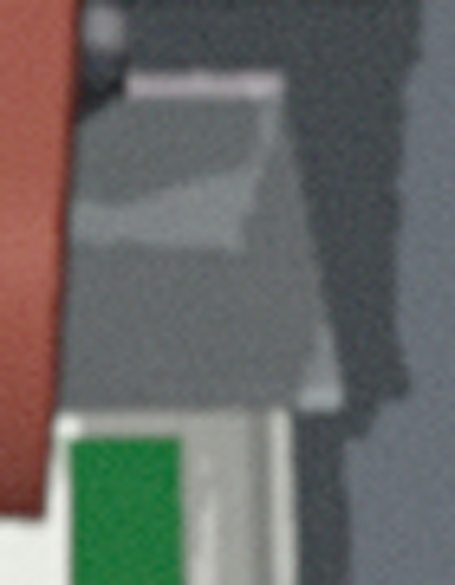

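The top view's front edge (row about 202.4) gives a flap angle of about 0.814, which agrees with the yellow line at 0.808. Next is a top-view cross-check of the pointer.

Run:
```python
from p2 import *
ex=np.array([np.cos(YW),np.sin(YW),0]); ey=np.array([-np.sin(YW),np.cos(YW),0]); ez=np.array([0,0,1.])
im=cv2.imread("pics/top0.png")[:,:,::-1]; c=cov(im)
print("row cov near tip",[(v,round(c[v,212:224].sum(),1)) for v in range(176,188)])
for a in(.78,.81,.84,.87,.9):
    u=-ex*np.cos(a)+ez*np.sin(a); n=ez*np.cos(a)+ex*np.sin(a)
    q=np.array([H+ey*(.131+i*.006)+n*(j*.005)+u*.135 for i in(-1,1) for j in(-1,1)]); p=proj("top",q); print(a,p.round(1).tolist())
```

```text
row cov near tip [(176, np.float64(4.2)), (177, np.float64(5.0)), (178, np.float64(5.8)), (179, np.float64(6.1)), (180, np.float64(6.1)), (181, np.float64(6.2)), (182, np.float64(6.0)), (183, np.float64(4.9)), (184, np.float64(1.6)), (185, np.float64(0.0)), (186, np.float64(0.0)), (187, np.float64(0.0))]
0.78 [[222.1, 189.0], [221.3, 184.1], [215.5, 189.2], [214.7, 184.2]]
0.81 [[221.8, 187.1], [221.0, 182.0], [215.1, 187.2], [214.4, 182.1]]
0.84 [[221.5, 185.0], [220.8, 179.9], [214.8, 185.2], [214.1, 180.0]]
0.87 [[221.2, 183.0], [220.5, 177.7], [214.5, 183.1], [213.8, 177.9]]
0.9 [[220.9, 180.9], [220.2, 175.6], [214.2, 181.0], [213.5, 175.7]]
```

Run:
```python
from p2 import *
def sil(a,yw,rows,off=(0,0)):
    ex=np.array([np.cos(yw),np.sin(yw),0]); ey=np.array([-np.sin(yw),np.cos(yw),0]); ez=np.array([0,0,1.])
    u=-ex*np.cos(a)+ez*np.sin(a); n=ez*np.cos(a)+ex*np.sin(a)
    q=[H+ey*(.131+i*.006)+n*(j*.005)+u*r for r in(0,.135) for i in(-1,1) for j in(-1,1)]
    S=8; m=np.zeros((120*S,100*S),np.uint8); p=(proj("scene",q)+off-[380,170])*S
    cv2.fillConvexPoly(m,cv2.convexHull(p.astype(np.float32)).round().astype(int),1)
    return np.array([(w.mean()/S+380,v,len(w)/S) for v in rows for w in [np.nonzero(m[int((v-170)*S)])[0]] if len(w)])
for a in(.82,.84,.86): print(a,sil(a,YW,[202,203,204,205,206]).round(2).tolist())
for f in("0","4","7","8a","8b"):
    print(f,ptr_pts(cv2.imread(f"pics/scene{f}.png")[:,:,::-1],range(201,208)).round(2).tolist())
```

```text
0.82 [[419.94, 203.0, 4.0], [419.25, 204.0, 6.12], [418.69, 205.0, 8.0], [419.06, 206.0, 8.0]]
0.84 [[420.69, 203.0, 4.0], [420.0, 204.0, 6.12], [419.44, 205.0, 8.0], [419.81, 206.0, 8.0]]
0.86 [[421.44, 203.0, 4.0], [420.75, 204.0, 6.12], [420.19, 205.0, 8.0], [420.5, 206.0, 7.88]]
0 [[203.0, 419.65, 2.29], [204.0, 419.55, 3.33]]
4 [[203.0, 419.76, 4.0], [204.0, 419.73, 3.68]]
7 [[203.0, 419.77, 4.0], [204.0, 419.73, 3.69]]
8a [[203.0, 419.7, 4.03], [204.0, 419.7, 3.69]]
8b [[203.0, 419.71, 4.04], [204.0, 419.69, 3.7]]
```

The pointer is at about 0.843 across both views and the flap at about 0.81, so I raise it by about 0.035.

Call:
{"op": "send_rows", "data": {
  "series": [
    {"tx": -0.4, "ty": 0, "tz": -0.25, "wx": 0, "wy": 0, "wz": 0, "jaw": 1},
    {"tx": -0.2, "ty": 0, "tz": -0.15, "wx": 0, "wy": 0, "wz": 0, "jaw": 1},
    {"tx": 0, "ty": 0, "tz": 0, "wx": 0, "wy": 0, "wz": 0, "jaw": 1},
    {"tx": 0, "ty": 0, "tz": 0, "wx": 0, "wy": 0, "wz": 0, "jaw": 1}
  ]
}}

```text
t: 13.32
tool_pos: [0.6139, 0.0195, 0.2787]
tool_rot: [-0.018, -3.137, -0.001]
contact_force: [1.9, 0.8, -9.4]
opening: 0.015
```

```bash
python3 ang.py .88
python3 - <<'E'
from h import *
for i in "ab":
    im=ctrl.get_image("scene"); cv2.imwrite(f"pics/scene9{i}.png",im[:,:,::-1])
crop(im,330,110,160,160,3.7,"pics/c_scene9.png")
t=ctrl.get_image("top"); cv2.imwrite("pics/top9.png",t[:,:,::-1])
g=cv2.cvtColor(t,cv2.COLOR_RGB2GRAY).astype(float)[185:215]
print("col 325-335 front edge",g[:,322:334].mean(1).round().astype(int).tolist(), "col 350-353",g[:,356:361].mean(1).round().astype(int).tolist())
for f in("7","8"):
    g=cv2.cvtColor(cv2.imread(f"pics/top{f}.png"),cv2.COLOR_BGR2GRAY).astype(float)[185:220]; print(f,g[:,356:361].mean(1).round().astype(int).tolist())
E
python3 p2.py pics/scene9a.png pics/scene9b.png | grep -v '^\[\['
```

```text
t 13.325 a 0.8842 off arc mm [ 0.7 -1.4 -1.3] F [ 1.9  0.8 -9.4] M [ 0.11 -0.32 -0.  ] open 0.015 rot [-1.800e-02 -3.137e+00 -1.000e-03] dqmax 0.0024
to 0.88 tx cm 0.14 tz -0.09
col 325-335 front edge [103, 102, 103, 103, 101, 103, 102, 102, 102, 101, 101, 100, 102, 109, 130, 153, 160, 161, 161, 162, 159, 147, 116, 87, 82, 84, 82, 84, 84, 85] col 350-353 [99, 102, 105, 111, 113, 116, 116, 119, 121, 124, 136, 148, 149, 139, 110, 80, 70, 71, 72, 71, 71, 71, 73, 72, 70, 74, 73, 74, 73, 73]
7 [88, 90, 90, 94, 93, 98, 97, 94, 96, 98, 100, 102, 103, 105, 108, 112, 116, 118, 118, 118, 123, 126, 129, 131, 140, 150, 149, 130, 97, 76, 71, 73, 73, 74, 74]
8 [97, 99, 102, 100, 103, 109, 112, 114, 113, 114, 118, 122, 124, 127, 136, 149, 149, 135, 100, 76, 72, 73, 72, 72, 72, 72, 74, 74, 73, 72, 72, 74, 75, 74, 75]
pics/scene9a.png bar 32 [ 0.8396 -0.0029]
pics/scene9a.png bar+tip 34 [ 0.8454 -0.0034]
yel [ 0.8421 -0.0037]
pics/scene9b.png bar 32 [ 0.839  -0.0029]
pics/scene9b.png bar+tip 34 [ 0.8453 -0.0034]
yel [ 0.8416 -0.0036]
```

View pics/c_scene9.png

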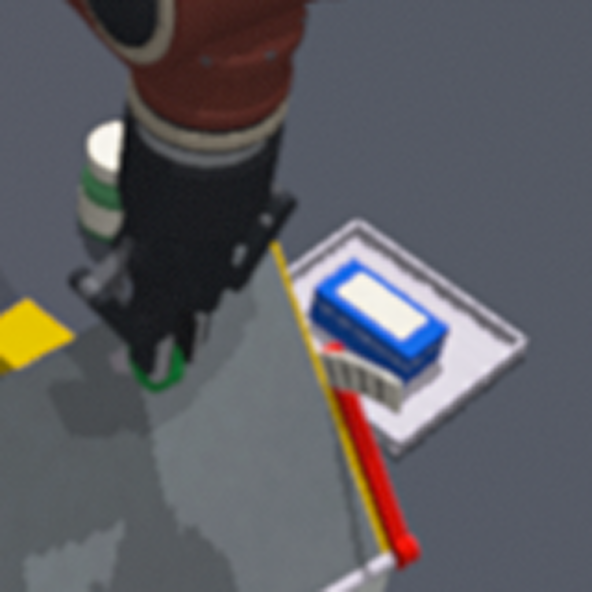

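The flap (yellow line) is at 0.842. The pointer reads 0.839–0.845 in the scene view. The top view gives 0.846 for the flap and about 0.85 for the pointer. I hold briefly and check for creep and bystanders.

Call:
{"op": "send_rows", "data": {
  "series": [
    {"tx": 0, "ty": 0, "tz": 0, "wx": 0, "wy": 0, "wz": 0, "jaw": 1},
    {"tx": 0, "ty": 0, "tz": 0, "wx": 0, "wy": 0, "wz": 0, "jaw": 1},
    {"tx": 0, "ty": 0, "tz": 0, "wx": 0, "wy": 0, "wz": 0, "jaw": 1},
    {"tx": 0, "ty": 0, "tz": 0, "wx": 0, "wy": 0, "wz": 0, "jaw": 1},
    {"tx": 0, "ty": 0, "tz": 0, "wx": 0, "wy": 0, "wz": 0, "jaw": 1}
  ]
}}

```text
t: 14.1
tool_pos: [0.6137, 0.0195, 0.2786]
tool_rot: [-0.018, -3.137, -0.001]
contact_force: [2.3, 1.5, -10.2]
opening: 0.0147
```

```bash
python3 ang.py
python3 - <<'E'
from h import *
im=ctrl.get_image("scene"); cv2.imwrite("pics/scene10.png",im[:,:,::-1])
t=ctrl.get_image("top"); cv2.imwrite("pics/top10.png",t[:,:,::-1])
E
python3 p2.py pics/scene10.png | grep -v '^\[\['
```

```text
t 14.1 a 0.8834 off arc mm [ 0.7 -1.4 -1.3] F [  2.3   1.5 -10.2] M [ 0.14 -0.32 -0.06] open 0.0147 rot [-1.800e-02 -3.137e+00 -1.000e-03] dqmax 0.001
pics/scene10.png bar 32 [ 0.8385 -0.0029]
pics/scene10.png bar+tip 34 [ 0.8458 -0.0035]
yel [ 0.8418 -0.0039]
```

View pics/scene10.png

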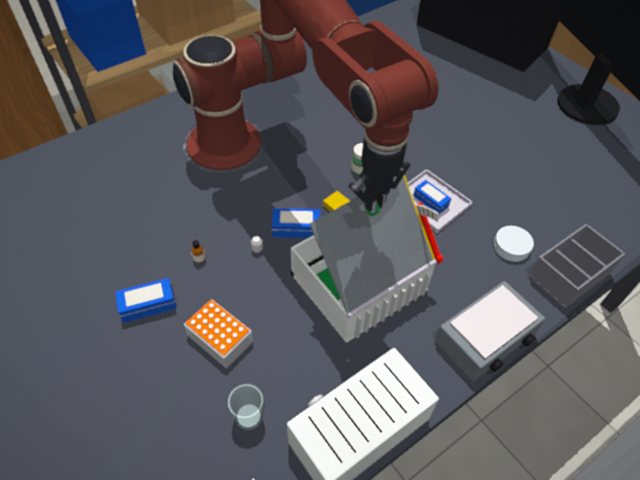

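The picture shows the flap up and in line with the red pointer (430,235), and the box in the tray (432,193). The bystanders are where they started and the flap is motionless. I hand it in.

```bash
python3 -c "
from station import ctrl
print(ctrl.finish_job())"
```

```text
the job is handed in; nothing more can be done
None
```

I moved the small blue slide box from the flap into the steel tray, upright and flat. It touched down with about a 4 N rise in force. I then lifted the flap by its green disc and handed in at about 14.2 s, with the gripper still holding it motionless.

**Flap and pointer:** In the last scene view the flap read 0.842 rad and the pointer 0.839–0.846. The top view, one hold earlier, gave about 0.846 for the flap and 0.85–0.86 for the pointer. Over a hold of just over 0.6 s the flap reading did not change.

**Disagreement:** The angle worked out from the tool's travel was 0.883 rad, about 0.04 above both cameras. I put this down to the disc creeping in the pads and trusted the cameras.

**Other things on the bench:** The pointer read the same before and after. The bystanders looked unmoved in the last picture, though I judged them by eye and did not measure them.

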